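# Put the washed cup and its lid to dry

## Robot

A 6-joint arm with a two-finger parallel gripper is mounted at the origin on the work surface. World frame = base frame: x ahead of the robot, y to its left, z up, the work surface at z = 0. Lengths are in m, angles in degrees, forces in N, time in s.
With the tool pointing down it reaches from about 0.35 to 0.875 m from the base axis. Payload 4.2 kg.
Tool frame: the origin (TCP) lies on the mounting face of the last link; the fingertips stand 182 mm ahead of it and the grasp point (between the pads) lies 164 mm ahead of it (r.tcp_to_grasp is the distance from the TCP to the grasp point, in m); z points along the fingers, y is the line along which they close (so a half turn about z gives the same grasp; the last joint's range is limited). The gripper opens to 87 mm and grips with 3 to 60 N. Pads are 19 mm wide; open, the fingers measure 117 mm over their backs; the gripper's body (75 mm by 190 mm) begins 51 mm behind the grasp point.
Start: joints at [-55.084, 22.042, 0.453, 0, -68.411, -14.817], TCP at [0.215, -0.587, 0.405] pointing down, gripper open.
Joint ranges: [-179.83, 179.83], [-69.29, 118.12], [-61.27, 80.66], [-181.25, 117.63], [-171.15, -9.14], [-177.46, 177.46]. Speed limits (degrees/s): [159.86, 159.86, 180, 180, 180, 180].

## Interface

Orientations are given as a 3x3 rotation matrix whose columns are the frame's x, y, z axes.
In Python, from station import sense, eyes, r gives the robot as it stands.
- The arm moves only by the tool jog_arm, never from a script. Its argument "increments" is a list of rows, each a list of 4 numbers: the shift along the tool's x, y, z normalised to -1 to 1, where 1 is 0.02 m, then the turn about the tool's z normalised to -1 to 1, where 1 is 0.08 rad. A call has 1 to 10 rows; each row shifts and turns the commanded pose from where the row before left it, along the tool's axes as they then stand; what a row does not reach is not made up. A row lasts 1/10 s, in which the tool goes at most 50 mm and 8.59 degrees, less where a joint would pass 70% of its speed; a pose out of reach is approached as far as the arm can. A call with a number of a shift or a turn outside -1 to 1 is refused whole. A call with a gripper value outside its range is refused whole. "grip" is the finger opening in mm, from 0 to 87, set as the call begins (left out, the last holds). The fingers move at their own pace and stop on an object; the grip force is fixed at half the most. Time passes only in rows, so rows that do not move let the fingers close. It gives the time, the measured TCP pose, the force, the opening and the grip force at its end, in the units of the state.
- sense(): the state, without advancing time (a new reading comes with each control period).
- eyes.capture(name): name is "scene" or "side" or "wrist"; returns the picture (480x640x3 uint8, blue, green, red); there is no depth.
- eyes.get_calibration(name): a dict with "camera_matrix" (3x3 intrinsics, pixels), "R" (3x3) and "t" (3): a world point X has camera coordinates R X + t; the wrist camera has in their place "T_tool_cam" (4x4, takes a point from camera to tool coordinates, whose origin is the TCP and whose axes are the flange's). Camera axes: x right, y down, z forward; pixel columns grow to the right and rows downward; lengths in m; the calibration is good to about 2 mm. A picture is of the moment at which its call begins: read the wrist's pose just before it. get_calibration takes no time and is no camera call.
- r.finish_job(): hands the job in; it is judged then, once.
Trained networks look in the newest picture that a camera, given by its name, has taken for a name from the list of things; names that differ only in an ending like _2 or _b are one class to them, and where a whole thing is asked for, a point or a joint stands for the part that bears it (a point fixed in the world has none). Each returns a list of dicts, best first, with "conf" (0 to 1); they miss things now and then, are a little off and sometimes report something else, mostly with a low value. They report only what shows in the picture. A call takes as long as a camera call. They do not tell look-alikes from the thing itself.
- eyes.spot_in(camera, name): "centre" ([x, y, z] in m, in world coordinates, good to about 4 mm: the middle of the surface that is visible of it).
- eyes.outline_of(camera, name): "mask" (480x640 bool, what is visible of it).
The state is a dict: "time_s": time; "joints": joint angles; "joint_velocities": joint speeds; "effort": joint torques, N m; "tcp_pos": TCP position; "ee_rot": TCP orientation; "wrist_force": force on the tool from outside, world axes, zero at the start; "moment": the same for the moment, N m; "gripper_width": opening from 0.0 (shut) to 1.0 (fully open); "gripper_force": force on a finger pad.
Only numpy, scipy, OpenCV 4.12 (cv2) and the standard library are available. Lean on these libraries where they do the work, as an engineer would, in place of code of your own. Each camera call takes 0.05 s, during which the arm holds its last target. There are 200 camera calls.

## Task

Put the washed steel cup and its lid away to dry on the white drying stand: set the cup upside down over the upright peg, all the way down so that its rim stands on the stand, and put the lid, knob up, flat into the round recess next to it. Do not disturb the medicine bottles and cartons on the desk.

Things in the scene. Friction and masses are not known exactly. Their poses are not given: they have to be found in the camera images.
- cup: plain steel cup: straight tube, 56 mm outside diameter, 120 long, wall 3, one end closed, about 200 g. Origin: centre of the outside of the closed end; its +z runs from there to the open mouth. At the start it lies on the draining rest, mouth lower: axis dips 0.26 rad below level towards the mouth. Upside down, its z points down.
- cup_mouth (a point): centre of the cup's open mouth, level with its rim (120 from the closed end along the cup's z); axes as the cup's (mm)
- rest: fixed steel-wire rest under the cup: two sloping rods, 38 mm over both (sides of the cup are free for fingers), base plate 135 x 60. Origin: on the desk near the base's centre. Its +x points level the way the cup's mouth points; the cup lies over its x axis. At the mouth end the rods turn up 13 mm against the cup's rim: lift the cup straight up to clear them.
- stand: fixed white drying stand: slab 260 (x) x 110 (y) x 18 mm thick, origin at the centre of its underside, on the desk. On its top, along x: an upright wooden peg at x = +85; a round recess at x = 0; plain slab at the -x end, where the lid lies at the start.
- peg_foot (a point): where the peg's axis meets the stand's top, 18 mm above the desk; z up. Peg: 24 dia, 80 high above the slab, tip tapered to 12, foot flaring to 38 in its lowest 18. It fits loosely in the cup (50 inside diameter, 116 inside depth); fully home, the cup's rim rests on the slab around the peg.
- pocket (a point): centre of the floor of the round recess in the stand, 10 above the desk; recess 68 in diameter, 8 deep; z up (mm)
- lid: the cup's grey lid: disc 60 in diameter, 14 thick, with a round grip knob 24 in diameter and 20 high on top (34 high overall), 80 g. Origin: centre of the flat underside; z up through the knob. At the start it lies flat on the stand's slab at the -x end, knob up. (mm)
- pill_bottle: bystander, to be left alone: white plastic pill bottle, 48 dia x 72 high, standing near the middle of the desk between the stand and the rest; origin at the centre of the underside, z up (mm)
- tall_bottle: bystander, to be left alone: white plastic pill bottle, 52 dia x 110 high, standing at the far edge of the working area; origin at the centre of the underside, z up (mm)
- blue_cap_bottle: bystander, to be left alone: white plastic pill bottle with a blue cap, 44 dia x 75 high, standing at the right; origin at the centre of the underside, z up (mm)
- carton_flat: bystander, to be left alone: medicine carton lying flat near the robot, 65 x 130 x 24 (x, y, z); origin at the centre of the underside, z up (mm)
- carton_back: bystander, to be left alone: medicine carton lying at the far edge, 70 x 150 x 30 (x, y, z); origin at the centre of the underside, z up (mm)
- carton_side: bystander, to be left alone: medicine carton lying at the left, 60 x 120 x 40 (x, y, z); origin at the centre of the underside, z up (mm)
Mind the look-alikes: they are no part of the job. Several things have the shape of the lid; the one meant has the colours described above.

How it is judged (in metres and radians):
At the end, for the whole second after the job is handed in: Cup still, upside down over the peg: within 4 deg of upright, mouth within 12 mm of the peg axis, rim within 4 mm of the stand's top. Lid still, knob up in the recess: within 8 mm of its centre, at most 3 mm above its floor, within 3.4 deg of level (z of cup_mouth in the frame of peg_foot between -0.004 and 0.004 m and angle between cup's own z axis and vertical above 3.07159 rad and horizontal distance between cup_mouth and peg_foot below 0.012 m and horizontal distance between lid and pocket below 0.008 m and z of lid in the frame of pocket below 0.003 m and angle between lid's own z axis and vertical below 0.06 rad and linear speed of each of cup, lid below 0.02 m/s); the robot touches nothing.
It fails at once if a medicine bottle or carton was moved by more than 30 mm (distance of any of pill_bottle, tall_bottle, blue_cap_bottle, carton_flat, carton_back, carton_side from where it was at the start of the episode above 0.03 m).
It also fails if it takes over 51 s, if anything falls off the work surface, if the arm or the gripper's body presses on something with over 40 N, if the wrist force passes 120 N, or if a joint passes its speed limit or range.

## Working session

There is one attempt and no reset: what is moved stays moved. The work goes in short steps, Python scripts to look and compute and a tool call to move; the robot and the scene stay as the last step left them, time stands still between calls to the robot, and variables do not carry over. Pictures are saved under pics/ and viewed, at most 10 in all, crops included, and the job is handed in when it is done.

Besides the shell and the picture viewer there is one more tool, called as name([rows], argument=value, ...), one row to a line, values as JSON. jog_arm: Moves the arm, as the interface text tells. Its arguments: {"type":"object","properties":{"increments":{"type":"array"},"grip":{"type":"number"}},"required":["increments"]}

```bash
mkdir -p pics
cat > h.py <<'E'
from station import sense, eyes, r
import numpy as np, cv2
def pix(cam,X):
    c=eyes.get_calibration(cam); p=np.array(c["R"])@np.array(X)+np.array(c["t"]).ravel(); q=np.array(c["camera_matrix"])@p; return q[:2]/q[2]
def plane(cam,uv,z):
    c=eyes.get_calibration(cam); R=np.array(c["R"]);t=np.array(c["t"]).ravel();K=np.array(c["camera_matrix"])
    o=-R.T@t; d=R.T@np.linalg.solve(K,[uv[0],uv[1],1.]); return o+d*(z-o[2])/d[2]
def st():
    s=sense(); print({k:np.round(s[k],3).tolist() for k in ("time_s","tcp_pos","wrist_force","gripper_width","gripper_force","ee_rot")})
    return s
E
python3 - <<'E'
from h import *
st()
for c in("scene","side"):
    im=eyes.capture(c); cv2.imwrite(f"pics/{c}0.png",im)
    k=eyes.get_calibration(c); print(c,"cam at",np.round(-np.array(k["R"]).T@np.array(k["t"]).ravel(),3))
    for n in("cup","rest","stand","lid","pill_bottle","tall_bottle","blue_cap_bottle","carton_flat","carton_back","carton_side"):
        print(n,[(np.round(d["centre"],3).tolist(),round(d["conf"],2)) for d in eyes.spot_in(c,n)[:4]])
    for n in("cup","lid","rest","stand"):
        for d in eyes.outline_of(c,n)[:3]:
            m=np.array(d["mask"]).astype(np.uint8); 
            ys,xs=np.nonzero(m)
            if len(xs): print(n,"mask",round(d["conf"],2),len(xs),np.round(cv2.boxPoints(cv2.minAreaRect(np.c_[xs,ys].astype(np.float32)))).tolist())
E
```

```text
{'time_s': 0.0, 'tcp_pos': [0.215, -0.587, 0.404], 'wrist_force': [-0.057, -0.081, 0.343], 'gripper_width': 0.998, 'gripper_force': 0.0, 'ee_rot': [[-0.939, -0.343, -0.001], [-0.343, 0.939, 0.002], [0.0, 0.002, -1.0]]}
scene cam at [ 1.334 -0.458  1.06 ]
cup [([0.55, 0.233, 0.087], 0.72)]
rest [([0.555, 0.231, 0.004], 0.87), ([0.474, -0.475, 0.05], 0.18)]
stand [([0.583, -0.189, 0.015], 0.97)]
lid [([0.577, -0.279, 0.034], 0.97), ([0.704, -0.353, 0.014], 0.91), ([0.436, -0.39, 0.018], 0.89), ([0.583, -0.406, 0.012], 0.85)]
pill_bottle [([0.54, 0.003, 0.053], 0.58), ([0.772, 0.129, 0.078], 0.27)]
tall_bottle [([0.768, 0.133, 0.084], 0.86), ([0.536, 0.006, 0.05], 0.43)]
blue_cap_bottle [([0.477, -0.476, 0.051], 0.61)]
carton_flat [([0.391, 0.037, 0.022], 0.79)]
carton_back [([0.553, 0.227, 0.008], 0.64), ([0.776, -0.124, 0.029], 0.57)]
carton_side [([0.461, 0.468, 0.039], 0.87)]
cup mask 0.73 871 [[377.0, 210.0], [417.0, 190.0], [427.0, 209.0], [387.0, 229.0]]
cup mask 0.37 3892 [[197.0, 308.0], [293.0, 252.0], [315.0, 290.0], [219.0, 346.0]]
lid mask 0.94 546 [[157.0, 335.0], [181.0, 
[... 816 characters left out ...]
 0.025], 0.6)]
carton_back [([0.766, -0.108, 0.031], 0.87), ([0.56, -0.153, 0.016], 0.35), ([0.562, -0.267, 0.034], 0.26)]
carton_side [([0.438, 0.492, 0.042], 0.98), ([0.751, 0.152, 0.084], 0.24)]
cup mask 0.69 1184 [[272.0, 342.0], [279.0, 290.0], [302.0, 293.0], [295.0, 345.0]]
lid mask 0.79 223 [[388.0, 175.0], [405.0, 175.0], [405.0, 189.0], [388.0, 189.0]]
lid mask 0.78 189 [[305.0, 166.0], [318.0, 159.0], [325.0, 171.0], [311.0, 178.0]]
lid mask 0.77 253 [[374.0, 194.0], [392.0, 194.0], [392.0, 210.0], [374.0, 210.0]]
rest mask 0.59 401 [[273.0, 353.0], [280.0, 307.0], [303.0, 310.0], [296.0, 357.0]]
stand mask 0.89 1954 [[308.0, 237.0], [327.0, 173.0], [361.0, 183.0], [342.0, 247.0]]
```

View pics/scene0.png

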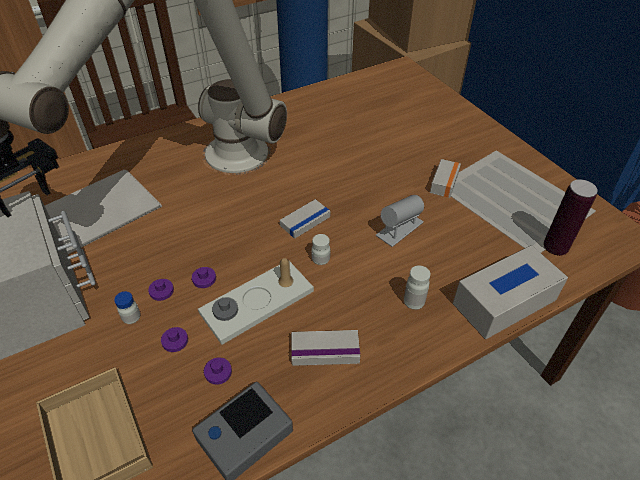

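View pics/side0.png

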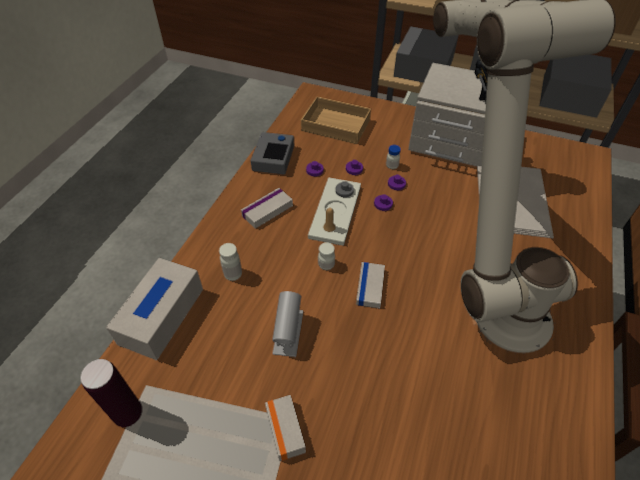

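The scene picture shows the grey lid on the stand (225,307), the peg tip near (285,262) and the cup on its rest at (402,210). In the side picture the lid is at (345,187), the peg at (329,212) and the cup at (288,318). The purple lids are decoys. The two cameras' spots differ by 2–4 cm, so I'll measure from enlarged crops.

Run:
```python
from h import *
a=cv2.imread("pics/scene0.png");b=cv2.imread("pics/side0.png")
def crop(i,x,y,w,h,s): return cv2.resize(i[y:y+h,x:x+w],None,fx=s,fy=s,interpolation=cv2.INTER_CUBIC)
# tiles 400x300 each, scale: scene stand 3x (133x100)
t=np.vstack([np.hstack([crop(a,190,250,133,100,3),crop(a,365,185,80,60,5)[:, :400]]),np.hstack([crop(b,300,170,100,75,4)[:, :399],crop(b,250,285,100,75,4)])]) if 1 else 0
cv2.imwrite("pics/crops.png",t); print(t.shape)
for n in("stand","lid"):
  for c,(u,v) in (("scene",(225,307)),("side",(345,187))):pass
print("stand centre recess: scene",plane("scene",(257,298),.01),"side",plane("side",(335,204),.01))
```

```text
(600, 799, 3)
stand centre recess: scene [ 0.56752539 -0.19565563  0.01      ] side [ 0.57650519 -0.21711601  0.01      ]
```

View pics/crops.png

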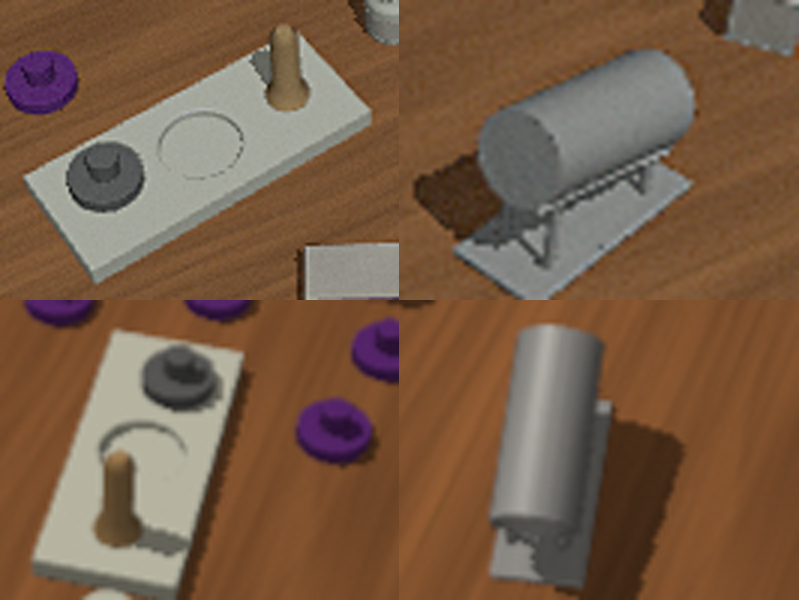

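Closed disc of the cup faces -y (crop 520,163), mouth is towards +y. I'll fit the stand from its corners and the cup from its silhouette, in both views.

```bash
cat > fit.py <<'E'
from h import *
from scipy.optimize import least_squares
S=lambda p:np.array([p[0]/3+190,p[1]/3+250]); D=lambda p:np.array([p[0]/4+300,(p[1]-300)/4+170])
S2=lambda p:np.array([(p[0]-399)/5+365,p[1]/5+185]); D2=lambda p:np.array([(p[0]-399)/4+250,(p[1]-300)/4+285])
# local points: (x,y,z): scene px, side px
C=[((-.13,.055,.018),(25,178),None),]
pts=[((-.13,-.055,.018),(25,178),(243,353)),((.13,-.055,.018),(298,34),(182,585)),((.13,.055,.018),(371,112),(34,573)),((-.13,.055,.018),(95,271),(115,331)),
 ((0,0,.018),(200,146),(142,452)),((.085,0,.096),(285,30),(119,456))]
def W(q,l): c,s=np.cos(q[2]),np.sin(q[2]); return np.array([q[0]+c*l[0]-s*l[1],q[1]+s*l[0]+c*l[1],l[2]])
def res(q,which):
    o=[]
    for l,a,b in pts:
        if 's' in which:o.append(pix("scene",W(q,l))-S(a))
        if 'd' in which:o.append(pix("side",W(q,l))-D(b))
    return np.concatenate(o)
for sgn in (1,-1):
    if sgn<0: pts=[((l[0],-l[1],l[2]),a,b) for l,a,b in pts]
    for w in("s","d","sd"):
        f=least_squares(res,[.57,-.19,1.57],args=(w,)); print("stand",sgn,w,np.round(f.x,4),"rms px",round(np.sqrt(np.mean(f.fun**2)),2))
print("lid disc scene",plane("scene",S((105,173)),.032)[:2],"side",plane("side",D((179,376)),.032)[:2])
print("lid knob scene",plane("scene",S((102,153)),.052)[:2],"side",plane("side",D((181,354)),.052)[:2])
mk={"scene":[S2(p) for p in [(480,148),(500,113),(560,84),(640,53),(675,60),(692,95),(689,135),(620,172),(553,206),(520,205),(490,180)]],
"side":[D2(p) for p in [(519,340),(545,326),(590,329),(604,345),(598,430),(585,520),(492,518),(505,430)]]}
def cyl(q):
    a=np.array([np.cos(q[3])*np.cos(.26),np.sin(q[3])*np.cos(.26),-np.sin(.26)]); h=np.array([-np.sin(q[3]),np.cos(q[3]),0]);v=np.cross(a,h)
    t=np.linspace(0,2*np.pi,60)[:,None]; ring=.028*(np.cos(t)*h+np.sin(t)*v); c=np.array(q[:3])
    return np.vstack([c+ring-.06*a,c+ring+.06*a])
def rc(q,w):
    o=[]
    for cam in w:
        H=cv2.convexHull(np.array([pix(cam,x) for x in cyl(q)],np.float32))
        o+= [cv2.pointPolygonTest(H,tuple(map(float,p)),True) for p in mk[cam]]
    return o
for w in (["scene"],["side"],["scene","side"]):
    f=least_squares(rc,[.55,.24,.08,1.5],args=(w,),diff_step=1e-3); print("cup centre",w,np.round(f.x,4),"rms",round(np.sqrt(np.mean(f.fun**2)),2))
E
python3 fit.py
```

```text
stand 1 s [ 0.5692 -0.1968  1.6039] rms px 21.66
stand 1 d [ 0.5654 -0.1964  1.6487] rms px 20.1
stand 1 sd [ 0.5673 -0.1966  1.6239] rms px 20.91
stand -1 s [ 0.5737 -0.1972  1.6889] rms px 0.63
stand -1 d [ 0.5652 -0.1934  1.7043] rms px 0.97
stand -1 sd [ 0.5698 -0.1961  1.6977] rms px 1.33
lid disc scene [ 0.57215723 -0.27827282] side [ 0.56334855 -0.27134574]
lid knob scene [ 0.56817644 -0.27635865] side [ 0.56412531 -0.27581563]Traceback (most recent call last):
  File "fit.py", line 35, in <module>
    f=least_squares(rc,[.55,.24,.08,1.5],args=(w,),diff_step=1e-3); print("cup centre",w,np.round(f.x,4),"rms",round(np.sqrt(np.mean(f.fun**2)),2))
    return func(*args, **kwargs)
    result = trf(vector_fun.fun, vector_fun.jac, x0, f0, J0, lb, ub, ftol, xtol,
                 gtol, max_nfev, x_scale, loss_function, tr_solver,
                 tr_options.copy(), verbose, callback=callback_wrapped)
    return trf_no_bounds(
        fun, jac, x0, f0, J0, ftol, xtol, gtol, max_nfev, x_scale,
        loss_function, tr_solver, tr_options, verbose, callback=callback)
    f_new = fun(x_new)
    self._update_fun()
    ~~~~~~~~~~~~~~~~^^
    self.f = self.fun_wrapped(xp_copy(self.x))
             ~~~~~~~~~~~~~~~~^^^^^^^^^^^^^^^^^
    return np.atleast_1d(self.fun(x))
                         ~~~~~~~~^^^
    return self.f(x, *self.args, **self.kwargs)
           ~~~~~~^^^^^^^^^^^^^^^^^^^^^^^^^^^^^^
  File "fit.py", line 31, in rc
    H=cv2.convexHull(np.array([pix(cam,x) for x in cyl(q)],np.float32))
                               ~~~^^^^^^^
  File "h.py", line 4, in pix
    c=eyes.get_calibration(cam); p=np.array(c["R"])@np.array(X)+np.array(c["t"]).ravel(); q=np.array(c["camera_matrix"])@p; return q[:2]/q[2]
ValueError: time passes only in moves, steps and waits
```

```bash
python3 - <<'E'
import re
s=open('h.py').read()
s=s.replace("def pix","_c={}\ndef cal(n):\n    if n not in _c:_c[n]=eyes.get_calibration(n)\n    return _c[n]\ndef pix").replace("c=eyes.get_calibration(cam)","c=cal(cam)")
open('h.py','w').write(s)
f=open('fit.py').read().replace('(["scene"],["side"],["scene","side"])','(["scene","side"],)').replace("[.55,.24,.08,1.5],args=(w,),diff_step=1e-3","[.55,.24,.08,1.5],args=(w,),diff_step=1e-3,bounds=([.4,.1,.05,1],[.7,.4,.12,2.2])")
open('fit.py','w').write(f)
E
python3 fit.py | grep cup
python3 - <<'E'
from h import *
print(np.round(cal("wrist")["T_tool_cam"],3).tolist(), np.round(cal("wrist")["camera_matrix"],1).tolist()); s=st(); print(r.tcp_to_grasp, s["joints"])
R=np.array(s["ee_rot"]); print(R.T@(np.array([.57,-.25,.40])-s["tcp_pos"]))
E
```

```text
cup centre ['scene', 'side'] [0.5358 0.2527 0.0661 1.8331] rms 0.76
[[-0.0, -0.96, -0.278, 0.076], [1.0, -0.0, -0.001, -0.001], [0.001, -0.278, 0.96, 0.02], [0.0, 0.0, 0.0, 1.0]] [[375.6, 0.0, 322.7], [0.0, 375.6, 239.3], [0.0, 0.0, 1.0]]
{'time_s': 1.5, 'tcp_pos': [0.215, -0.587, 0.405], 'wrist_force': [-0.347, -0.438, 0.48], 'gripper_width': 1.001, 'gripper_force': 0.0, 'ee_rot': [[-0.939, -0.344, -0.0], [-0.344, 0.939, 0.0], [0.0, 0.0, -1.0]]}
0.1635 [-5.50845803e+01  2.20409829e+01  4.51379254e-01 -4.60972072e-04
 -6.84122831e+01 -1.48195282e+01]
[-0.449345    0.19434191  0.00475372]
```

```bash
cat >> h.py <<'E'
def plan(pos,heading=None,g=False,vmax=.02,turn_first=0):
    """rows to bring tcp (or grasp point if g) to pos with tool y heading (deg)"""
    s=st(); R=np.array(s["ee_rot"]); p=np.array(s["tcp_pos"]); t=np.array(pos,float)
    if g: t=t+[0,0,r.tcp_to_grasp]
    h0=np.degrees(np.arctan2(R[1,1],R[0,1])); dh=0 if heading is None else (heading-h0+180)%360-180
    n=int(np.ceil(max(np.linalg.norm(t-p)/vmax,abs(np.radians(dh))/.08,1)))
    d=(t-p)/n; w=np.radians(dh)/n; rows=[]
    for i in range(n):
        h=np.radians(h0)+w*i; y=np.array([np.cos(h),np.sin(h),0]); z=np.array([0,0,-1]); x=np.cross(y,z)
        rows.append([round(float(v),2)+0. for v in (d@x/.02,d@y/.02,d@z/.02,-w/.08)])
    print("dh",round(dh,1),"n",n)
    for i in range(0,n,10): print(rows[i:i+10])
def wpt(uv,z):
    s=sense(); c=cal("wrist"); T=np.array(c["T_tool_cam"]);R=np.array(s["ee_rot"]);p=np.array(s["tcp_pos"])
    o=R@T[:3,3]+p; d=R@T[:3,:3]@np.linalg.solve(np.array(c["camera_matrix"]),[uv[0],uv[1],1.]); return o+d*(z-o[2])/d[2]
def wpix(X):
    s=sense(); c=cal("wrist"); T=np.array(c["T_tool_cam"]);R=np.array(s["ee_rot"]);p=np.array(s["tcp_pos"])
    q=np.array(c["camera_matrix"])@(T[:3,:3].T@(R.T@(np.array(X)-p)-T[:3,3])); return q[:2]/q[2]
E
python3 -c "
from h import *
plan([.572,-.225,.42],187.2)"
```

```text
{'time_s': 1.5, 'tcp_pos': [0.215, -0.587, 0.405], 'wrist_force': [-0.347, -0.438, 0.48], 'gripper_width': 1.001, 'gripper_force': 0.0, 'ee_rot': [[-0.939, -0.344, -0.0], [-0.344, 0.939, 0.0], [0.0, 0.0, -1.0]]}
dh 77.1 n 26
[[-0.88, 0.42, -0.03, -0.65], [-0.9, 0.37, -0.03, -0.65], [-0.92, 0.32, -0.03, -0.65], [-0.94, 0.28, -0.03, -0.65], [-0.95, 0.23, -0.03, -0.65], [-0.96, 0.18, -0.03, -0.65], [-0.97, 0.13, -0.03, -0.65], [-0.97, 0.08, -0.03, -0.65], [-0.98, 0.03, -0.03, -0.65], [-0.98, -0.02, -0.03, -0.65]]
[[-0.98, -0.07, -0.03, -0.65], [-0.97, -0.12, -0.03, -0.65], [-0.96, -0.17, -0.03, -0.65], [-0.95, -0.22, -0.03, -0.65], [-0.94, -0.27, -0.03, -0.65], [-0.92, -0.32, -0.03, -0.65], [-0.91, -0.37, -0.03, -0.65], [-0.89, -0.42, -0.03, -0.65], [-0.86, -0.46, -0.03, -0.65], [-0.84, -0.5, -0.03, -0.65]]
[[-0.81, -0.55, -0.03, -0.65], [-0.78, -0.59, -0.03, -0.65], [-0.75, -0.63, -0.03, -0.65], [-0.72, -0.67, -0.03, -0.65], [-0.68, -0.7, -0.03, -0.65], [-0.64, -0.74, -0.03, -0.65]]
```

jog_arm([
  [-0.88, 0.42, -0.03, -0.65],
  [-0.9, 0.37, -0.03, -0.65],
  [-0.92, 0.32, -0.03, -0.65],
  [-0.94, 0.28, -0.03, -0.65],
  [-0.95, 0.23, -0.03, -0.65],
  [-0.96, 0.18, -0.03, -0.65],
  [-0.97, 0.13, -0.03, -0.65],
  [-0.97, 0.08, -0.03, -0.65],
  [-0.98, 0.03, -0.03, -0.65],
  [-0.98, -0.02, -0.03, -0.65],
])

```text
time_s: 2.5
tcp_pos: [0.352, -0.4467, 0.4109]
ee_rot: [[-0.643, -0.766, 0.0], [-0.766, 0.643, -0.0], [0.0, -0.0, -1.0]]
wrist_force: [-0.6, 0.3, -0.1]
gripper_width: 1.002
gripper_force: 0.0
```

jog_arm([
  [-0.98, -0.07, -0.03, -0.65],
  [-0.97, -0.12, -0.03, -0.65],
  [-0.96, -0.17, -0.03, -0.65],
  [-0.95, -0.22, -0.03, -0.65],
  [-0.94, -0.27, -0.03, -0.65],
  [-0.92, -0.32, -0.03, -0.65],
  [-0.91, -0.37, -0.03, -0.65],
  [-0.89, -0.42, -0.03, -0.65],
  [-0.86, -0.46, -0.03, -0.65],
  [-0.84, -0.5, -0.03, -0.65],
])

```text
time_s: 3.5
tcp_pos: [0.4886, -0.3066, 0.4169]
ee_rot: [[-0.177, -0.984, 0.0], [-0.984, 0.177, -0.0], [0.0, -0.0, -1.0]]
wrist_force: [0.4, -0.0, -0.0]
gripper_width: 0.999
gripper_force: 0.0
```

jog_arm([
  [-0.81, -0.55, -0.03, -0.65],
  [-0.78, -0.59, -0.03, -0.65],
  [-0.75, -0.63, -0.03, -0.65],
  [-0.72, -0.67, -0.03, -0.65],
  [-0.68, -0.7, -0.03, -0.65],
  [-0.64, -0.74, -0.03, -0.65],
  [0, 0, 0, 0],
])

```text
time_s: 4.2
tcp_pos: [0.5722, -0.2214, 0.4201]
ee_rot: [[0.136, -0.991, 0.0], [-0.991, -0.136, -0.0], [0.0, -0.0, -1.0]]
wrist_force: [-0.4, 0.9, -0.0]
gripper_width: 0.999
gripper_force: 0.0
```

Run:
```python
from h import *
st(); im=eyes.capture("wrist"); cv2.imwrite("pics/w1.png",im)
for d in eyes.outline_of("wrist","lid")[:3]:
    m=np.array(d["mask"]).astype(np.uint8); print(d["conf"],cv2.moments(m,True)["m10"]/m.sum(),cv2.moments(m,True)["m01"]/m.sum(),m.sum())
for n in ("lid","stand"): print(n,[(np.round(d["centre"],3).tolist(),round(d["conf"],2)) for d in eyes.spot_in("wrist",n)[:3]])
c=np.array([.57,-.196]);th=1.697
for x in(.085,0,-.08): print(wpix([c[0]+x*np.cos(th),c[1]+x*np.sin(th),.018]))
```

```text
{'time_s': 4.2, 'tcp_pos': [0.572, -0.221, 0.42], 'wrist_force': [-0.42, 0.878, -0.046], 'gripper_width': 0.999, 'gripper_force': 0.0, 'ee_rot': [[0.136, -0.991, 0.0], [-0.991, -0.136, -0.0], [0.0, -0.0, -1.0]]}
0.97 334.7132911392405 154.71360759493672 3160
0.97 503.46783625730995 56.067517278043596 3762
0.91 344.5966587112172 19.506762132060462 2514
lid [([0.569, -0.279, 0.037], 0.97), ([0.444, -0.281, 0.01], 0.97), ([0.578, -0.393, 0.013], 0.71)]
stand [([0.573, -0.209, 0.02], 0.86)]
[319.71747241 307.21661315]
[319.9649587  233.81961794]
[320.22640816 156.28156411]
```

View pics/w1.png

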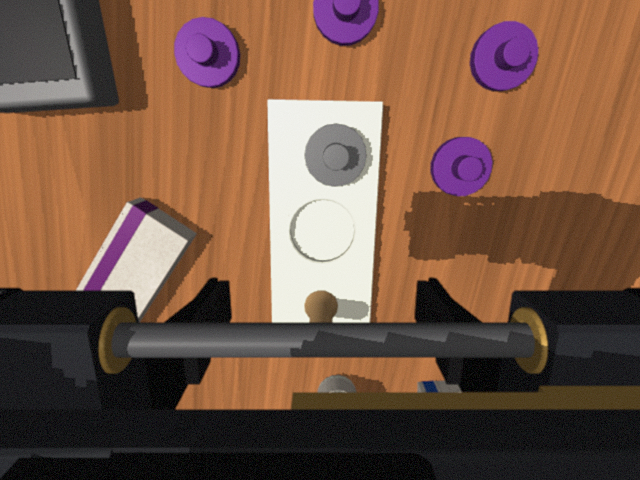

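The wrist view shows the grey lid (disc 335,155, knob 336,156), the recess centre at (322,230) and the peg tip at (320,303).

Run:
```python
from h import *
print("knob",wpt((336,156),.052)[:2],"disc",wpt((336,154.5),.032)[:2],"recess",wpt((322.5,230.5),.018)[:2],"pegtip",wpt((320,300),.097)[:2])
for q in [(268,100),(382,101),(271,320),(371,320)]: print("edge",wpt(q,.018)[:2])
plan([.571,-.279,.0515],187.2,g=True)
```

```text
knob [ 0.56598534 -0.27965947] disc [ 0.56533429 -0.27989451] recess [ 0.56782373 -0.1999385 ] pegtip [ 0.56439143 -0.15752099]
edge [ 0.63640506 -0.321044  ]
edge [ 0.52814501 -0.33445163]
edge [ 0.61178741 -0.08874336]
edge [ 0.49985947 -0.10355288]
{'time_s': 4.4, 'tcp_pos': [0.57, -0.223, 0.42], 'wrist_force': [-0.196, -0.084, 0.465], 'gripper_width': 0.999, 'gripper_force': 0.0, 'ee_rot': [[0.131, -0.991, -0.0], [-0.991, -0.131, 0.0], [-0.0, 0.0, -1.0]]}
dh -0.4 n 11
[[0.25, 0.03, 0.93, 0.01], [0.25, 0.03, 0.93, 0.01], [0.25, 0.03, 0.93, 0.01], [0.25, 0.03, 0.93, 0.01], [0.25, 0.03, 0.93, 0.01], [0.25, 0.03, 0.93, 0.01], [0.25, 0.03, 0.93, 0.01], [0.25, 0.03, 0.93, 0.01], [0.25, 0.03, 0.93, 0.01], [0.25, 0.03, 0.93, 0.01]]
[[0.25, 0.03, 0.93, 0.01]]
```

Run:
```python
from h import *
plan([.568,-.278,.0515],186.7,g=True)
```

```text
{'time_s': 4.4, 'tcp_pos': [0.57, -0.223, 0.42], 'wrist_force': [-0.196, -0.084, 0.465], 'gripper_width': 0.999, 'gripper_force': 0.0, 'ee_rot': [[0.131, -0.991, -0.0], [-0.991, -0.131, 0.0], [-0.0, 0.0, -1.0]]}
dh -0.9 n 11
[[0.24, 0.04, 0.93, 0.02], [0.24, 0.04, 0.93, 0.02], [0.24, 0.04, 0.93, 0.02], [0.24, 0.04, 0.93, 0.02], [0.24, 0.04, 0.93, 0.02], [0.24, 0.04, 0.93, 0.02], [0.24, 0.04, 0.93, 0.02], [0.24, 0.04, 0.93, 0.02], [0.24, 0.04, 0.93, 0.02], [0.24, 0.04, 0.93, 0.02]]
[[0.25, 0.04, 0.93, 0.02]]
```

jog_arm([
  [0.25, 0.04, 0.93, 0.02],
  [0.25, 0.04, 0.93, 0.02],
  [0.25, 0.04, 0.93, 0.02],
  [0.25, 0.04, 0.93, 0.02],
  [0.25, 0.04, 0.93, 0.02],
  [0.25, 0.04, 0.93, 0.02],
  [0.25, 0.04, 0.93, 0.02],
  [0.25, 0.04, 0.93, 0.02],
  [0.25, 0.04, 0.93, 0.02],
  [0, 0, 0, 0],
], grip=60)

```text
time_s: 5.4
tcp_pos: [0.5673, -0.2697, 0.2502]
ee_rot: [[0.115, -0.993, -0.006], [-0.993, -0.115, 0.002], [-0.002, 0.006, -1.0]]
wrist_force: [0.1, -0.4, -1.0]
gripper_width: 0.687
gripper_force: 0.0
```

Run:
```python
from h import *
im=eyes.capture("wrist"); cv2.imwrite("pics/w2.png",im)
plan([.568,-.278,.0515],186.7,g=True,vmax=.013)
```

```text
{'time_s': 5.45, 'tcp_pos': [0.568, -0.27, 0.252], 'wrist_force': [-0.328, -0.368, 0.765], 'gripper_width': 0.691, 'gripper_force': 0.0, 'ee_rot': [[0.116, -0.993, -0.003], [-0.993, -0.116, 0.0], [-0.001, 0.003, -1.0]]}
dh 0.0 n 3
[[0.14, 0.02, 0.62, 0.0], [0.14, 0.02, 0.62, 0.0], [0.14, 0.02, 0.62, 0.0]]
```

View pics/w2.png

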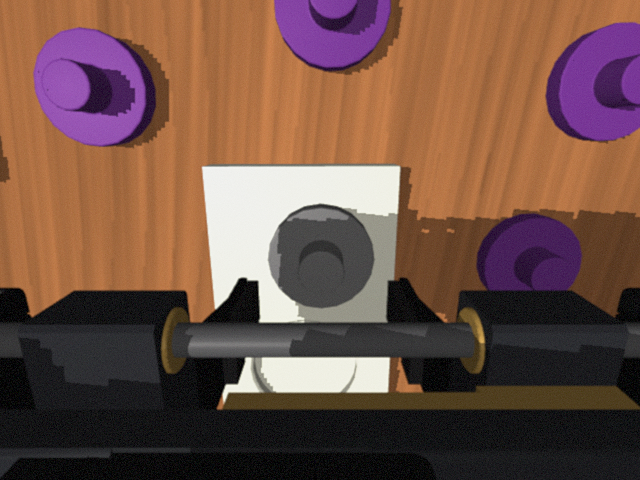

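The lid is centred between the fingers (knob top about 321,269), so I'll check its position numerically and go down.

Run:
```python
from h import *
print(wpt((321,268),.052),wpt((322,255),.032))
```

```text
[ 0.57012659 -0.2791455   0.052     ] [ 0.56964236 -0.27947733  0.032     ]
```

jog_arm([
  [0.14, 0, 0.62, 0],
  [0.14, 0, 0.62, 0],
  [0.14, 0, 0.62, 0],
  [0, 0, 0, 0],
])

```text
time_s: 5.85
tcp_pos: [0.5695, -0.2775, 0.2143]
ee_rot: [[0.117, -0.993, -0.003], [-0.993, -0.117, 0.0], [-0.001, 0.003, -1.0]]
wrist_force: [0.7, -0.3, -0.7]
gripper_width: 0.694
gripper_force: 0.0
```

jog_arm([
  [0, 0, -0.05, 0],
  [0, 0, 0, 0],
  [0, 0, 0, 0],
  [0, 0, 0, 0],
  [0, 0, 0, 0],
  [0, 0, 0, 0],
], grip=15)

```text
time_s: 6.45
tcp_pos: [0.5697, -0.2771, 0.2169]
ee_rot: [[0.117, -0.993, -0.0], [-0.993, -0.117, 0.0], [-0.0, 0.0, -1.0]]
wrist_force: [-0.2, 0.1, 0.6]
gripper_width: 0.268
gripper_force: 30.0
```

jog_arm([
  [0, 0, -0.5, 0],
  [0, 0, -0.5, 0],
  [0, 0, -0.5, 0],
  [0, 0, 0, 0],
])

```text
time_s: 6.85
tcp_pos: [0.5705, -0.2774, 0.2493]
ee_rot: [[0.118, -0.993, 0.004], [-0.993, -0.118, -0.001], [0.002, -0.004, -1.0]]
wrist_force: [0.2, 0.0, -0.1]
gripper_width: 0.267
gripper_force: 30.0
```

Run:
```python
from h import *
s=st(); p=s["tcp_pos"]; plan([p[0]+.002,p[1]+.080,p[2]],vmax=.013)
```

```text
{'time_s': 6.85, 'tcp_pos': [0.57, -0.277, 0.249], 'wrist_force': [0.159, 0.029, -0.061], 'gripper_width': 0.267, 'gripper_force': 29.985, 'ee_rot': [[0.118, -0.993, 0.004], [-0.993, -0.118, -0.001], [0.002, -0.004, -1.0]]}
{'time_s': 6.85, 'tcp_pos': [0.57, -0.277, 0.249], 'wrist_force': [0.159, 0.029, -0.061], 'gripper_width': 0.267, 'gripper_force': 29.985, 'ee_rot': [[0.118, -0.993, 0.004], [-0.993, -0.118, -0.001], [0.002, -0.004, -1.0]]}
dh 0 n 7
[[-0.57, -0.08, 0.0, 0.0], [-0.57, -0.08, 0.0, 0.0], [-0.57, -0.08, 0.0, 0.0], [-0.57, -0.08, 0.0, 0.0], [-0.57, -0.08, 0.0, 0.0], [-0.57, -0.08, 0.0, 0.0], [-0.57, -0.08, 0.0, 0.0]]
```

jog_arm([
  [-0.57, -0.08, 0, 0],
  [-0.57, -0.08, 0, 0],
  [-0.57, -0.08, 0, 0],
  [-0.57, -0.08, 0, 0],
  [-0.57, -0.08, 0, 0],
  [-0.57, -0.08, 0, 0],
  [-0.57, -0.08, 0, 0],
  [0, 0, 0, 0],
  [0, 0, 0, 0],
])

```text
time_s: 7.75
tcp_pos: [0.5717, -0.1963, 0.2469]
ee_rot: [[0.118, -0.993, 0.0], [-0.993, -0.118, -0.0], [0.0, -0.0, -1.0]]
wrist_force: [-0.1, 0.6, 0.1]
gripper_width: 0.269
gripper_force: 30.0
```

Run:
```python
from h import *
st(); im=eyes.capture("wrist"); cv2.imwrite("pics/w3.png",im)
plan([.5717,-.1975,.225])
```

```text
{'time_s': 7.75, 'tcp_pos': [0.572, -0.196, 0.247], 'wrist_force': [-0.111, 0.645, 0.064], 'gripper_width': 0.269, 'gripper_force': 29.985, 'ee_rot': [[0.118, -0.993, 0.0], [-0.993, -0.118, -0.0], [0.0, -0.0, -1.0]]}
{'time_s': 7.8, 'tcp_pos': [0.572, -0.197, 0.247], 'wrist_force': [-1.526, -0.17, -0.582], 'gripper_width': 0.265, 'gripper_force': 29.985, 'ee_rot': [[0.117, -0.993, 0.0], [-0.993, -0.117, -0.0], [0.0, -0.0, -1.0]]}
dh 0 n 2
[[0.02, 0.0, 0.55, 0.0], [0.02, 0.0, 0.55, 0.0]]
```

View pics/w3.png

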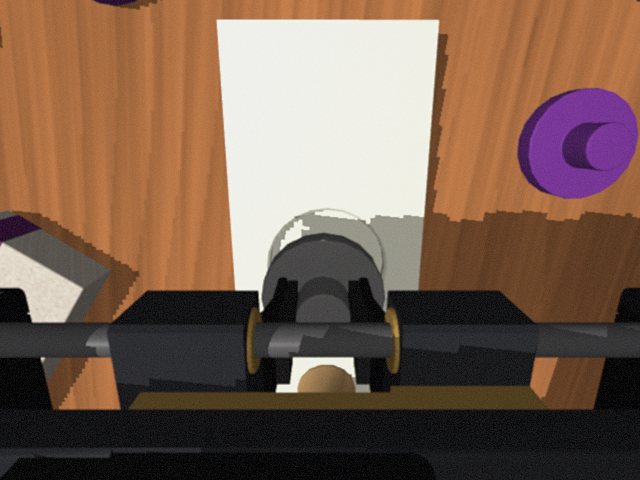

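The lid hangs level in the fingers with its top edge at (323,233), and the recess behind it spans 270–383 with its top edge at row 208.

Run:
```python
from h import *
z=.247-.1635-.051+.032+.018-.018
print("recess L,R,top",*[wpt(q,.018)[:2].round(4) for q in((270,262),(383,258),(327,208))])
for zz in(.0615,.064):print("lid L,R,top",*[wpt(q,zz)[:2].round(4) for q in((262,290),(385,290),(323,233))])
```

```text
recess L,R,top [ 0.6035 -0.1959] [ 0.5378 -0.2062] [ 0.574  -0.2319]
lid L,R,top [ 0.6015 -0.1975] [ 0.5433 -0.2043] [ 0.576  -0.2288]
lid L,R,top [ 0.6012 -0.1986] [ 0.5439 -0.2054] [ 0.576  -0.2295]
```

jog_arm([
  [-0.03, 0.1, 0, 0],
  [0, 0, 0.5, 0],
  [0, 0, 0.5, 0],
  [0, 0, 0.4, 0],
  [0, 0, 0.23, 0],
  [0, 0, 0.2, 0],
  [0, 0, 0, 0],
  [0, 0, 0, 0],
])

```text
time_s: 8.6
tcp_pos: [0.5696, -0.1963, 0.2102]
ee_rot: [[0.117, -0.993, 0.0], [-0.993, -0.117, -0.0], [0.0, -0.0, -1.0]]
wrist_force: [-0.4, -0.8, -0.5]
gripper_width: 0.27
gripper_force: 30.0
```

jog_arm([
  [0, 0, 0.05, 0],
  [0, 0, 0, 0],
  [0, 0, 0, 0],
  [0, 0, -0.5, 0],
  [0, 0, -1, 0],
  [0, 0, -1, 0],
  [0, 0, -1, 0],
  [0, 0, -1, 0],
  [0, 0, -1, 0],
  [0, 0, -1, 0],
], grip=60)

```text
time_s: 9.6
tcp_pos: [0.5693, -0.1963, 0.3411]
ee_rot: [[0.117, -0.993, 0.001], [-0.993, -0.117, -0.0], [0.0, -0.001, -1.0]]
wrist_force: [0.5, 0.3, 0.4]
gripper_width: 0.688
gripper_force: 0.0
```

Run:
```python
from h import *
s=st(); eyes.capture("scene")
for d in eyes.outline_of("scene","lid")[:5]:
    m=np.array(d["mask"]); ys,xs=np.nonzero(m); print(d["conf"],xs.mean(),ys.mean(),plane("scene",(xs.mean(),ys.mean()),.026))
plan([.542,.20,.38],195)
```

```text
{'time_s': 9.6, 'tcp_pos': [0.569, -0.196, 0.341], 'wrist_force': [0.462, 0.266, 0.355], 'gripper_width': 0.688, 'gripper_force': 0.0, 'ee_rot': [[0.117, -0.993, 0.001], [-0.993, -0.117, -0.0], [0.0, -0.001, -1.0]]}
0.77 174.61717352415027 339.1860465116279 [ 0.59247737 -0.40929504  0.026     ]
0.74 203.3397129186603 277.14354066985646 [ 0.45501312 -0.2874549   0.026     ]
0.64 217.41071428571428 370.3685064935065 [ 0.71321431 -0.35595848  0.026     ]
0.62 257.2413793103448 297.3965517241379 [ 0.57785869 -0.19838775  0.026     ]
0.61 161.14797136038186 289.24105011933176 [ 0.44011638 -0.39006955  0.026     ]
{'time_s': 9.7, 'tcp_pos': [0.57, -0.196, 0.344], 'wrist_force': [0.397, 1.229, 0.188], 'gripper_width': 0.691, 'gripper_force': 0.0, 'ee_rot': [[0.118, -0.993, 0.008], [-0.993, -0.118, -0.002], [0.003, -0.008, -1.0]]}
dh 8.2 n 20
[[-0.99, -0.05, -0.09, -0.09], [-0.99, -0.05, -0.09, -0.09], [-0.99, -0.06, -0.09, -0.09], [-0.99, -0.07, -0.09, -0.09], [-0.99, -0.08, -0.09, -0.09], [-0.99, -0.08, -0.09, -0.09], [-0.99, -0.09, -0.09, -0.09], [-0.99, -0.1, -0.09, -0.09], [-0.99, -0.1, -0.09, -0.09], [-0.99, -0.11, -0.09, -0.09]]
[[-0.99, -0.12, -0.09, -0.09], [-0.99, -0.13, -0.09, -0.09], [-0.98, -0.13, -0.09, -0.09], [-0.98, -0.14, -0.09, -0.09], [-0.98, -0.15, -0.09, -0.09], [-0.98, -0.15, -0.09, -0.09], [-0.98, -0.16, -0.09, -0.09], [-0.98, -0.17, -0.09, -0.09], [-0.98, -0.17, -0.09, -0.09], [-0.98, -0.18, -0.09, -0.09]]
```

jog_arm([
  [-0.99, -0.05, -0.1, -0.09],
  [-0.99, -0.05, -0.1, -0.09],
  [-0.99, -0.06, -0.1, -0.09],
  [-0.99, -0.07, -0.1, -0.09],
  [-0.99, -0.08, -0.1, -0.09],
  [-0.99, -0.08, -0.1, -0.09],
  [-0.99, -0.09, -0.1, -0.09],
  [-0.99, -0.1, -0.1, -0.09],
  [-0.99, -0.1, -0.1, -0.09],
  [-0.99, -0.11, -0.1, -0.09],
], grip=87)

```text
time_s: 10.7
tcp_pos: [0.5551, 0.0026, 0.359]
ee_rot: [[0.189, -0.982, -0.001], [-0.982, -0.189, 0.0], [-0.0, 0.001, -1.0]]
wrist_force: [-0.7, 0.1, 0.2]
gripper_width: 0.997
gripper_force: 0.0
```

jog_arm([
  [-0.99, -0.12, -0.1, -0.09],
  [-0.99, -0.13, -0.1, -0.09],
  [-0.98, -0.13, -0.1, -0.09],
  [-0.98, -0.14, -0.1, -0.09],
  [-0.98, -0.15, -0.1, -0.09],
  [-0.98, -0.15, -0.1, -0.09],
  [-0.98, -0.16, -0.1, -0.09],
  [-0.98, -0.17, -0.1, -0.09],
  [-0.98, -0.17, -0.1, -0.09],
  [-0.98, -0.18, -0.1, -0.09],
])

```text
time_s: 11.7
tcp_pos: [0.5411, 0.2008, 0.3789]
ee_rot: [[0.259, -0.966, -0.001], [-0.966, -0.259, -0.0], [0.0, 0.001, -1.0]]
wrist_force: [0.3, -0.3, 0.5]
gripper_width: 0.995
gripper_force: 0.0
```

jog_arm([
  [-1, 0, 0, 0],
  [-1, 0, 0, 0],
  [-1, 0, 0, 0],
  [-1, 0, 0, 0],
  [-1, 0, 0, 0],
  [0, 0, 0, 0],
  [0, 0, 0, 0],
])

```text
time_s: 12.4
tcp_pos: [0.5154, 0.2967, 0.3787]
ee_rot: [[0.259, -0.966, -0.001], [-0.966, -0.259, -0.001], [0.0, 0.001, -1.0]]
wrist_force: [1.4, -1.1, 0.5]
gripper_width: 1.004
gripper_force: 0.0
```

Run:
```python
from h import *
st(); im=eyes.capture("wrist"); cv2.imwrite("pics/w4.png",im)
print([(np.round(d["centre"],3).tolist(),round(d["conf"],2)) for d in eyes.spot_in("wrist","cup")[:3]])
```

```text
{'time_s': 12.4, 'tcp_pos': [0.515, 0.297, 0.379], 'wrist_force': [1.358, -1.097, 0.469], 'gripper_width': 1.004, 'gripper_force': 0.0, 'ee_rot': [[0.259, -0.966, -0.001], [-0.966, -0.259, -0.001], [0.0, 0.001, -1.0]]}
[([0.544, 0.25, 0.098], 0.7)]
```

View pics/w4.png

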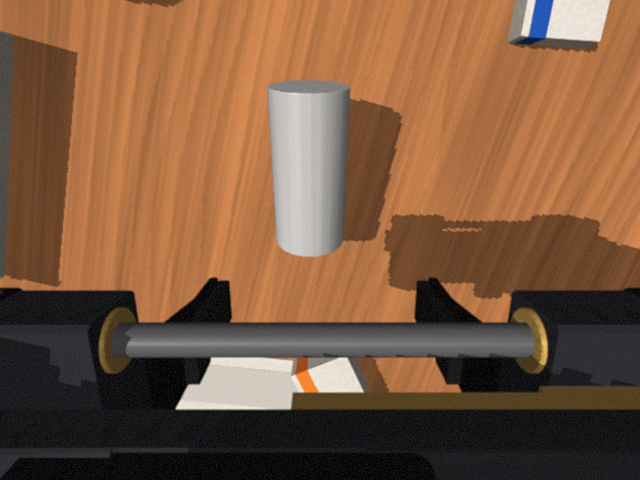

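The wrist view shows the cup aligned with the tool's x: closed end at the top (rows 80–93, columns 268–349), mouth end at row 255.

```bash
cat > cup.py <<'E'
from h import *
from scipy.optimize import least_squares
import re
src=open('fit.py').read()
i=src.index("S=lambda"); exec(src[i:src.index("# local")]); j=src.index("mk={"); exec(src[j:src.index("def rc")])
P=np.array([.5154,.2967,.3787]);R=np.array([[.259,-.966,0],[-.966,-.259,0],[0,0,-1]])
def wp(X):
    c=cal("wrist");T=np.array(c["T_tool_cam"]);q=np.array(c["camera_matrix"])@(T[:3,:3].T@(R.T@(X-P)-T[:3,3])); return q[:2]/q[2]
mw=[(268,89),(349,88),(308,80),(271,160),(347,160),(275,240),(343,240),(311,255)]
def rc(q,w):
    o=[]
    for cam in w:
        H=cv2.convexHull(np.array([(wp if cam=="wrist" else (lambda x:pix(cam,x)))(x) for x in cyl(q)],np.float32))
        o+=[cv2.pointPolygonTest(H,tuple(map(float,p)),True) for p in (mw if cam=="wrist" else mk[cam])]
    return o
for w in (["wrist"],["wrist","scene"],["wrist","scene","side"]):
    f=least_squares(rc,[.54,.25,.075,1.83],args=(w,),diff_step=1e-3,bounds=([.4,.1,.05,1],[.7,.4,.12,2.2]))
    print(w,np.round(f.x,4),np.degrees(f.x[3]).round(1),"rms",round(np.sqrt(np.mean(np.square(f.fun))),2))
E
python3 cup.py
```

```text
['wrist'] [0.5386 0.2526 0.0682 1.8158] 104.0 rms 0.69
['wrist', 'scene'] [0.5386 0.2527 0.0679 1.8164] 104.1 rms 0.6
['wrist', 'scene', 'side'] [0.5383 0.2526 0.0676 1.82  ] 104.3 rms 0.96
```

Run:
```python
from h import *
plan([.5490,.2114,.25],194.2,g=True)
```

```text
{'time_s': 12.5, 'tcp_pos': [0.516, 0.296, 0.379], 'wrist_force': [-0.386, 0.147, 0.281], 'gripper_width': 1.005, 'gripper_force': 0.0, 'ee_rot': [[0.258, -0.966, -0.0], [-0.966, -0.258, -0.0], [0.0, 0.001, -1.0]]}
dh -0.8 n 5
[[0.9, -0.1, -0.34, 0.03], [0.9, -0.11, -0.34, 0.03], [0.9, -0.11, -0.34, 0.03], [0.9, -0.11, -0.34, 0.03], [0.9, -0.11, -0.34, 0.03]]
```

jog_arm([
  [0.9, -0.11, 0, 0.03],
  [0.9, -0.11, 0, 0.03],
  [0.9, -0.11, 0.3, 0.03],
  [0.9, -0.11, 0.6, 0.03],
  [0.9, -0.11, 0.9, 0.03],
  [0, 0, 1, 0],
  [0, 0, 1, 0],
  [0, 0, 1, 0],
  [0, 0, 0, 0],
])

```text
time_s: 13.4
tcp_pos: [0.5487, 0.2101, 0.2804]
ee_rot: [[0.244, -0.97, -0.006], [-0.97, -0.244, -0.003], [0.002, 0.006, -1.0]]
wrist_force: [-0.2, -0.4, -0.6]
gripper_width: 0.998
gripper_force: 0.0
```

Run:
```python
from h import *
plan([.5490,.2114,.079],194.2,g=True)
im=eyes.capture("wrist"); cv2.imwrite("pics/w5.png",im)
```

```text
{'time_s': 13.4, 'tcp_pos': [0.549, 0.21, 0.28], 'wrist_force': [-0.196, -0.44, -0.597], 'gripper_width': 0.998, 'gripper_force': 0.0, 'ee_rot': [[0.244, -0.97, -0.006], [-0.97, -0.244, -0.003], [0.002, 0.006, -1.0]]}
dh 0.1 n 2
[[-0.03, -0.01, 0.95, -0.01], [-0.03, -0.01, 0.95, -0.01]]
```

View pics/w5.png

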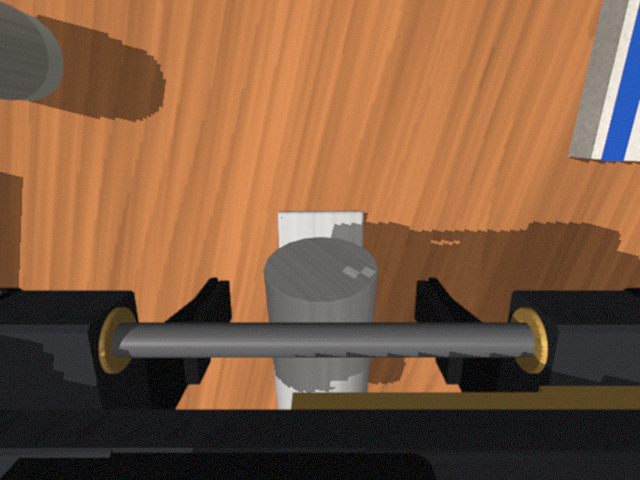

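The cup is centred between the fingers (265–377). Going down to close.

jog_arm([
  [-0.03, 0, 0.95, 0],
  [-0.03, 0, 0.9, 0],
  [0, 0, 0, 0],
])

```text
time_s: 13.75
tcp_pos: [0.5487, 0.2127, 0.2453]
ee_rot: [[0.246, -0.969, -0.002], [-0.969, -0.246, -0.002], [0.001, 0.003, -1.0]]
wrist_force: [-0.1, 0.2, 1.0]
gripper_width: 1.002
gripper_force: 0.0
```

jog_arm([
  [0, 0, 0, 0],
  [0, 0, 0, 0],
  [0, 0, 0, 0],
  [0, 0, 0, 0],
  [0, 0, 0, 0],
], grip=50)

```text
time_s: 14.25
tcp_pos: [0.5482, 0.2134, 0.2466]
ee_rot: [[0.247, -0.969, -0.002], [-0.969, -0.247, -0.001], [0.0, 0.002, -1.0]]
wrist_force: [-4.0, 0.9, 6.0]
gripper_width: 0.645
gripper_force: 30.0
```

jog_arm([
  [0, 0, -0.5, 0],
  [0, 0, -1, 0],
  [0, 0, -1, 0],
  [0, 0, -1, 0],
  [0, 0, -1, 0],
  [0, 0, 0, 0],
])

```text
time_s: 14.85
tcp_pos: [0.5496, 0.214, 0.3395]
ee_rot: [[0.248, -0.969, 0.006], [-0.969, -0.248, 0.003], [-0.002, -0.007, -1.0]]
wrist_force: [1.2, 0.7, -2.3]
gripper_width: 0.649
gripper_force: 30.0
```

Run:
```python
from h import *
st()
a=eyes.capture("scene"); b=eyes.capture("side"); st()
p=sense()["tcp_pos"]; g=[p[0],p[1],p[2]-.1635]
def crop(i,c,u,w=66,h=100,s=6):
    x,y=int(u[0]-w/2),int(u[1]-h/2); return cv2.resize(i[max(y,0):y+h,x:x+w],(w*s,h*s),interpolation=cv2.INTER_CUBIC)
cv2.imwrite("pics/l6.png",np.hstack([crop(a,0,pix("scene",g)),crop(b,0,pix("side",g))])); print(pix("scene",g),pix("side",g))
```

```text
{'time_s': 14.85, 'tcp_pos': [0.55, 0.214, 0.34], 'wrist_force': [1.19, 0.713, -2.337], 'gripper_width': 0.649, 'gripper_force': 30.006, 'ee_rot': [[0.248, -0.969, 0.006], [-0.969, -0.248, 0.003], [-0.002, -0.007, -1.0]]}
{'time_s': 14.95, 'tcp_pos': [0.549, 0.213, 0.336], 'wrist_force': [-0.414, 0.443, -2.615], 'gripper_width': 0.645, 'gripper_force': 30.012, 'ee_rot': [[0.247, -0.969, -0.0], [-0.969, -0.247, 0.0], [-0.001, 0.0, -1.0]]}
[397.36994558 188.07259123] [286.85774866 280.2433316 ]
```

View pics/l6.png

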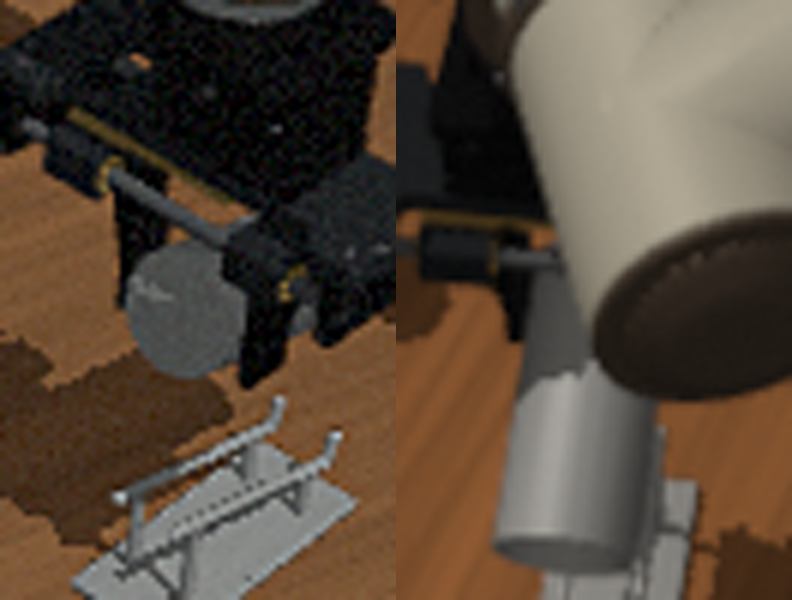

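The cup is held and has come off the rest, and it didn't swing: the closed disc still shows in the scene crop at (187,310), and the mouth is lower left in the side crop at (570,550). I'll move to free desk and try loosening the grip so that it can swing mouth-down.

Run:
```python
from h import *
s=sense(); print("moment",np.round(s["moment"],3), np.round(s["wrist_force"],2))
plan([.645,.09,.125],194.2,g=True)
```

```text
moment [-0.087  0.183 -0.019] [-0.41  0.44 -2.61]
{'time_s': 14.95, 'tcp_pos': [0.549, 0.213, 0.336], 'wrist_force': [-0.414, 0.443, -2.615], 'gripper_width': 0.645, 'gripper_force': 30.012, 'ee_rot': [[0.247, -0.969, -0.0], [-0.969, -0.247, 0.0], [-0.001, 0.0, -1.0]]}
dh -0.1 n 9
[[0.8, -0.35, 0.26, 0.0], [0.8, -0.35, 0.26, 0.0], [0.8, -0.35, 0.26, 0.0], [0.8, -0.35, 0.26, 0.0], [0.8, -0.35, 0.26, 0.0], [0.8, -0.35, 0.26, 0.0], [0.8, -0.35, 0.26, 0.0], [0.8, -0.35, 0.26, 0.0], [0.8, -0.35, 0.26, 0.0]]
```

jog_arm([
  [0.8, -0.35, 0, 0],
  [0.8, -0.35, 0, 0],
  [0.8, -0.35, 0, 0],
  [0.8, -0.35, 0, 0],
  [0.8, -0.35, 0, 0],
  [0.8, -0.35, 0, 0],
  [0.8, -0.35, 0.4, 0],
  [0.8, -0.35, 0.8, 0],
  [0.8, -0.35, 0.9, 0],
  [0, 0, 0.3, 0],
])

```text
time_s: 15.95
tcp_pos: [0.6458, 0.0872, 0.284]
ee_rot: [[0.244, -0.97, -0.006], [-0.97, -0.244, -0.002], [0.0, 0.006, -1.0]]
wrist_force: [-1.1, -0.2, -2.5]
gripper_width: 0.646
gripper_force: 30.0
```

jog_arm([
  [0, 0, 0, 0],
  [0, 0, 0, 0],
], grip=55)

```text
time_s: 16.15
tcp_pos: [0.6455, 0.0898, 0.2879]
ee_rot: [[0.247, -0.969, -0.0], [-0.969, -0.247, -0.0], [0.0, 0.0, -1.0]]
wrist_force: [-0.1, 0.6, -2.2]
gripper_width: 0.645
gripper_force: 30.0
```

jog_arm([
  [0, 0, 0, 0],
], grip=55.9)

```text
time_s: 16.25
tcp_pos: [0.6455, 0.0902, 0.289]
ee_rot: [[0.248, -0.969, 0.002], [-0.969, -0.248, 0.0], [-0.0, -0.002, -1.0]]
wrist_force: [0.3, -0.0, -2.0]
gripper_width: 0.648
gripper_force: 19.9
```

Run:
```python
from h import *
s=st(); print("moment",np.round(s["moment"],3))
p=np.array(s["tcp_pos"])-[0,0,.1635]
for c in("scene","side"):
    eyes.capture(c)
    for d in eyes.outline_of(c,"cup")[:2]:
        ys,xs=np.nonzero(np.array(d["mask"])); print(c,round(d["conf"],2),len(xs),xs.min(),xs.max(),ys.min(),ys.max())
    # predicted cup bbox for dips
    for dip in (.26,.6,1.2,1.57):
        yaw=np.radians(104.2);a=np.array([np.cos(yaw)*np.cos(dip),np.sin(yaw)*np.cos(dip),-np.sin(dip)]);h=np.array([-np.sin(yaw),np.cos(yaw),0]);v=np.cross(a,h)
        t=np.linspace(0,6.28,40)[:,None];ring=.028*(np.cos(t)*h+np.sin(t)*v);X=np.vstack([p-.016*a+ring,p+.104*a+ring]);q=np.array([pix(c,x) for x in X]);print("  dip",dip,q.min(0).round(),q.max(0).round())
```

```text
{'time_s': 16.25, 'tcp_pos': [0.646, 0.09, 0.289], 'wrist_force': [0.302, -0.037, -1.952], 'gripper_width': 0.648, 'gripper_force': 19.922, 'ee_rot': [[0.248, -0.969, 0.002], [-0.969, -0.248, 0.0], [-0.0, -0.002, -1.0]]}
moment [-0.022  0.134  0.019]
scene 0.84 339 363 382 232 256
  dip 0.26 [363. 220.] [412. 257.]
  dip 0.6 [363. 231.] [407. 256.]
  dip 1.2 [364. 230.] [394. 272.]
  dip 1.57 [362. 230.] [389. 280.]
side 0.81 838 257 283 239 284
side 0.71 1332 308 357 193 243
  dip 0.26 [255. 234.] [284. 285.]
  dip 0.6 [258. 237.] [284. 284.]
  dip 1.2 [262. 234.] [283. 283.]
  dip 1.57 [262. 232.] [285. 276.]
```

jog_arm([
  [0, 0, 0, 0],
  [0, 0, 0, 0],
], grip=56)

```text
time_s: 16.65
tcp_pos: [0.6454, 0.0898, 0.2884]
ee_rot: [[0.247, -0.969, 0.0], [-0.969, -0.247, 0.0], [-0.0, -0.0, -1.0]]
wrist_force: [0.2, 0.6, -2.8]
gripper_width: 0.646
gripper_force: 16.1
```

```bash
cat > tilt.py <<'E'
from h import *
s=st(); print("moment",np.round(s["moment"],3))
p=np.array(s["tcp_pos"])-[0,0,.1635]; R=np.array(s["ee_rot"]); yaw=np.arctan2(-R[1,0],-R[0,0])
def cylX(dip,s0=.016):
    a=np.array([np.cos(yaw)*np.cos(dip),np.sin(yaw)*np.cos(dip),-np.sin(dip)]);h=np.array([-np.sin(yaw),np.cos(yaw),0]);v=np.cross(a,h)
    t=np.linspace(0,6.28,60)[:,None];ring=.028*(np.cos(t)*h+np.sin(t)*v);return np.vstack([p-s0*a+ring,p+(.12-s0)*a+ring])
for c in("scene","side"):
    cv2.imwrite(f"pics/t_{c}_{s['time_s']:.2f}.png",eyes.capture(c))
    M=None
    for d in eyes.outline_of(c,"cup")[:3]:
        m=np.array(d["mask"]).astype(np.uint8); ys,xs=np.nonzero(m)
        if abs(np.array([xs.mean(),ys.mean()])-pix(c,p-[0,0,.03])).max()<40: M=m; print(c,round(d["conf"],2),len(xs),xs.min(),xs.max(),ys.min(),ys.max()); break
    if M is None: continue
    o=[]
    for dip in np.arange(0,1.8,.1):
        K=np.zeros_like(M); cv2.fillConvexPoly(K,cv2.convexHull(np.array([pix(c,x) for x in cylX(dip)],np.float32)).astype(np.int32),1)
        o.append((dip.round(2),round((K&M).sum()/(K|M).sum(),2)))
    print(sorted(o,key=lambda q:-q[1])[:5])
E
python3 tilt.py
```

```text
{'time_s': 16.65, 'tcp_pos': [0.645, 0.09, 0.288], 'wrist_force': [0.192, 0.566, -2.831], 'gripper_width': 0.646, 'gripper_force': 16.064, 'ee_rot': [[0.247, -0.969, 0.0], [-0.969, -0.247, 0.0], [-0.0, -0.0, -1.0]]}
moment [-0.08   0.075 -0.033]
scene 0.81 334 362 382 232 257
[(np.float64(1.1), np.float64(0.34)), (np.float64(0.8), np.float64(0.33)), (np.float64(0.9), np.float64(0.33)), (np.float64(1.0), np.float64(0.33)), (np.float64(1.2), np.float64(0.33))]
side 0.58 798 258 283 241 284
[(np.float64(0.5), np.float64(0.75)), (np.float64(0.7), np.float64(0.75)), (np.float64(0.6), np.float64(0.73)), (np.float64(0.4), np.float64(0.72)), (np.float64(0.8), np.float64(0.72))]
```

jog_arm([
  [0, 0, 0, 0],
  [0, 0, 0, 0],
], grip=56.2)

```text
time_s: 17.05
tcp_pos: [0.6455, 0.0896, 0.2881]
ee_rot: [[0.247, -0.969, -0.0], [-0.969, -0.247, -0.0], [0.0, 0.0, -1.0]]
wrist_force: [0.4, 0.5, -2.2]
gripper_width: 0.649
gripper_force: 12.7
```

```bash
python3 tilt.py
```

```text
{'time_s': 17.05, 'tcp_pos': [0.646, 0.09, 0.288], 'wrist_force': [0.377, 0.52, -2.165], 'gripper_width': 0.649, 'gripper_force': 12.668, 'ee_rot': [[0.247, -0.969, -0.0], [-0.969, -0.247, -0.0], [0.0, 0.0, -1.0]]}
moment [-0.037  0.12  -0.014]
scene 0.84 402 362 383 230 257
[(np.float64(1.0), np.float64(0.4)), (np.float64(1.1), np.float64(0.4)), (np.float64(1.2), np.float64(0.39)), (np.float64(0.8), np.float64(0.38)), (np.float64(0.9), np.float64(0.38))]
side 0.81 834 258 282 241 284
[(np.float64(0.7), np.float64(0.77)), (np.float64(0.6), np.float64(0.76)), (np.float64(0.5), np.float64(0.75)), (np.float64(0.8), np.float64(0.75)), (np.float64(0.9), np.float64(0.73))]
```

jog_arm([
  [0, 0, 0, 0],
  [0, 0, 0, 0],
], grip=56.4)

```text
time_s: 17.45
tcp_pos: [0.6455, 0.0896, 0.2881]
ee_rot: [[0.247, -0.969, -0.0], [-0.969, -0.247, -0.0], [0.0, 0.0, -1.0]]
wrist_force: [0.6, 0.3, -1.5]
gripper_width: 0.648
gripper_force: 9.5
```

```bash
python3 tilt.py
```

```text
{'time_s': 17.45, 'tcp_pos': [0.645, 0.09, 0.288], 'wrist_force': [0.609, 0.307, -1.488], 'gripper_width': 0.648, 'gripper_force': 9.462, 'ee_rot': [[0.247, -0.969, -0.0], [-0.969, -0.247, -0.0], [0.0, 0.0, -1.0]]}
moment [-0.069  0.09   0.017]
scene 0.8 390 362 382 231 257
[(np.float64(1.0), np.float64(0.4)), (np.float64(1.1), np.float64(0.4)), (np.float64(0.8), np.float64(0.39)), (np.float64(0.9), np.float64(0.39)), (np.float64(1.2), np.float64(0.39))]
side 0.61 815 258 284 240 283
[(np.float64(0.5), np.float64(0.74)), (np.float64(0.6), np.float64(0.74)), (np.float64(0.7), np.float64(0.74)), (np.float64(0.4), np.float64(0.72)), (np.float64(0.8), np.float64(0.72))]
```

jog_arm([
  [0, 0, 0, 0],
  [0, 0, 0, 0],
], grip=56.6)

```text
time_s: 17.85
tcp_pos: [0.6455, 0.0896, 0.2882]
ee_rot: [[0.247, -0.969, 0.0], [-0.969, -0.247, 0.0], [-0.0, -0.0, -1.0]]
wrist_force: [-0.6, -0.3, -1.9]
gripper_width: 0.652
gripper_force: 6.8
```

```bash
python3 tilt.py
```

```text
{'time_s': 17.85, 'tcp_pos': [0.645, 0.09, 0.288], 'wrist_force': [-0.555, -0.268, -1.936], 'gripper_width': 0.652, 'gripper_force': 6.765, 'ee_rot': [[0.247, -0.969, 0.0], [-0.969, -0.247, 0.0], [-0.0, -0.0, -1.0]]}
moment [-0.008  0.162  0.027]
scene 0.67 296 362 381 234 256
[(np.float64(0.8), np.float64(0.31)), (np.float64(0.9), np.float64(0.31)), (np.float64(1.0), np.float64(0.31)), (np.float64(1.1), np.float64(0.31)), (np.float64(0.6), np.float64(0.3))]
side 0.87 811 261 283 240 284
[(np.float64(0.9), np.float64(0.75)), (np.float64(1.0), np.float64(0.75)), (np.float64(0.8), np.float64(0.74)), (np.float64(1.1), np.float64(0.73)), (np.float64(0.7), np.float64(0.72))]
```

jog_arm([
  [0, 0, 0, 0],
  [0, 0, 0, 0],
  [0, 0, 0, 0],
], grip=56.65)

```text
time_s: 18.35
tcp_pos: [0.6455, 0.0896, 0.2881]
ee_rot: [[0.247, -0.969, 0.0], [-0.969, -0.247, 0.0], [-0.0, -0.0, -1.0]]
wrist_force: [0.1, -0.0, -1.8]
gripper_width: 0.651
gripper_force: 6.0
```

```bash
python3 tilt.py
```

```text
{'time_s': 18.35, 'tcp_pos': [0.646, 0.09, 0.288], 'wrist_force': [0.15, -0.014, -1.821], 'gripper_width': 0.651, 'gripper_force': 5.976, 'ee_rot': [[0.247, -0.969, 0.0], [-0.969, -0.247, 0.0], [-0.0, -0.0, -1.0]]}
moment [-0.004  0.089 -0.025]
scene 0.74 525 363 397 232 266
[(np.float64(1.0), np.float64(0.58)), (np.float64(1.1), np.float64(0.56)), (np.float64(1.2), np.float64(0.49)), (np.float64(0.9), np.float64(0.47)), (np.float64(1.3), np.float64(0.42))]
side 0.87 808 262 284 240 284
[(np.float64(1.1), np.float64(0.72)), (np.float64(1.2), np.float64(0.71)), (np.float64(1.0), np.float64(0.7)), (np.float64(0.9), np.float64(0.69)), (np.float64(0.8), np.float64(0.68))]
```

jog_arm([
  [0, 0, 0, 0],
  [0, 0, 0, 0],
  [0, 0, 0, 0],
], grip=56.7)

```text
time_s: 18.85
tcp_pos: [0.6455, 0.0896, 0.2882]
ee_rot: [[0.247, -0.969, 0.0], [-0.969, -0.247, 0.0], [0.0, -0.0, -1.0]]
wrist_force: [0.6, 0.2, -1.7]
gripper_width: 0.653
gripper_force: 5.3
```

```bash
python3 tilt.py
```

```text
{'time_s': 18.85, 'tcp_pos': [0.646, 0.09, 0.288], 'wrist_force': [0.638, 0.197, -1.69], 'gripper_width': 0.653, 'gripper_force': 5.297, 'ee_rot': [[0.247, -0.969, 0.0], [-0.969, -0.247, 0.0], [0.0, -0.0, -1.0]]}
moment [-0.051  0.1   -0.024]
scene 0.85 522 363 398 232 266
[(np.float64(1.0), np.float64(0.58)), (np.float64(1.1), np.float64(0.56)), (np.float64(1.2), np.float64(0.49)), (np.float64(0.9), np.float64(0.46)), (np.float64(1.3), np.float64(0.42))]
side 0.86 764 262 283 240 284
[(np.float64(1.1), np.float64(0.71)), (np.float64(1.0), np.float64(0.69)), (np.float64(1.2), np.float64(0.69)), (np.float64(0.9), np.float64(0.68)), (np.float64(0.8), np.float64(0.67))]
```

jog_arm([
  [0, 0, 0, 0],
  [0, 0, 0, 0],
  [0, 0, 0, 0],
], grip=56.8)

```text
time_s: 19.35
tcp_pos: [0.6455, 0.0896, 0.2881]
ee_rot: [[0.247, -0.969, -0.0], [-0.969, -0.247, 0.0], [-0.0, 0.0, -1.0]]
wrist_force: [-0.1, 0.9, -2.5]
gripper_width: 0.658
gripper_force: 4.0
```

```bash
python3 tilt.py
```

```text
{'time_s': 19.35, 'tcp_pos': [0.645, 0.09, 0.288], 'wrist_force': [-0.101, 0.889, -2.541], 'gripper_width': 0.658, 'gripper_force': 4.039, 'ee_rot': [[0.247, -0.969, -0.0], [-0.969, -0.247, 0.0], [-0.0, 0.0, -1.0]]}
moment [-0.064  0.046  0.022]
scene 0.85 474 363 397 234 266
[(np.float64(1.0), np.float64(0.52)), (np.float64(1.1), np.float64(0.52)), (np.float64(1.2), np.float64(0.46)), (np.float64(0.9), np.float64(0.42)), (np.float64(1.3), np.float64(0.39))]
side 0.65 782 262 283 241 283
[(np.float64(1.1), np.float64(0.73)), (np.float64(1.2), np.float64(0.72)), (np.float64(1.0), np.float64(0.69)), (np.float64(0.9), np.float64(0.68)), (np.float64(1.3), np.float64(0.68))]
```

jog_arm([
  [0, 0, 0.3, 0],
  [0, 0, 0.3, 0],
  [0, 0, 0.2, 0],
  [0, 0, 0, 0],
  [0, 0, 0, 0],
], grip=56.7)

```text
time_s: 20.05
tcp_pos: [0.6455, 0.0897, 0.2719]
ee_rot: [[0.247, -0.969, -0.0], [-0.969, -0.247, -0.0], [0.0, 0.0, -1.0]]
wrist_force: [-0.2, -1.0, -2.5]
gripper_width: 0.651
gripper_force: 5.3
```

jog_arm([
  [0, 0, 0.1, 0],
  [0, 0, 0.1, 0],
  [0, 0, 0, 0],
])

```text
time_s: 20.35
tcp_pos: [0.6453, 0.0896, 0.2678]
ee_rot: [[0.247, -0.969, -0.001], [-0.969, -0.247, -0.0], [-0.0, 0.001, -1.0]]
wrist_force: [0.5, -0.1, -2.5]
gripper_width: 0.654
gripper_force: 5.3
```

jog_arm([
  [0, 0, 0.15, 0],
  [0, 0, 0.15, 0],
  [0, 0, 0, 0],
])

```text
time_s: 20.65
tcp_pos: [0.6465, 0.0893, 0.2642]
ee_rot: [[0.248, -0.969, 0.004], [-0.969, -0.248, -0.001], [0.002, -0.004, -1.0]]
wrist_force: [-0.5, -0.8, 4.9]
gripper_width: 0.651
gripper_force: 5.6
```

```bash
python3 tilt.py
```

```text
{'time_s': 20.65, 'tcp_pos': [0.646, 0.089, 0.264], 'wrist_force': [-0.466, -0.783, 4.863], 'gripper_width': 0.651, 'gripper_force': 5.645, 'ee_rot': [[0.248, -0.969, 0.004], [-0.969, -0.248, -0.001], [0.002, -0.004, -1.0]]}
moment [-0.564  0.147 -0.07 ]
scene 0.94 435 363 395 240 272
[(np.float64(1.0), np.float64(0.5)), (np.float64(1.1), np.float64(0.5)), (np.float64(1.2), np.float64(0.46)), (np.float64(1.3), np.float64(0.4)), (np.float64(0.9), np.float64(0.39))]
side 0.61 711 263 283 248 288
[(np.float64(1.1), np.float64(0.69)), (np.float64(1.2), np.float64(0.67)), (np.float64(0.9), np.float64(0.65)), (np.float64(1.0), np.float64(0.65)), (np.float64(1.3), np.float64(0.64))]
```

jog_arm([
  [-0.25, 0, -0.06, 0],
  [-0.25, 0, -0.05, 0],
  [-0.25, 0, -0.04, 0],
  [-0.25, 0, -0.02, 0],
  [-0.25, 0, -0.01, 0],
  [0, 0, 0, 0],
])

```text
time_s: 21.45
tcp_pos: [0.6397, 0.1147, 0.2673]
ee_rot: [[0.248, -0.969, 0.003], [-0.969, -0.248, 0.001], [-0.0, -0.003, -1.0]]
wrist_force: [0.3, 0.1, 4.4]
gripper_width: 0.653
gripper_force: 5.7
```

```bash
python3 tilt.py
```

```text
{'time_s': 21.45, 'tcp_pos': [0.64, 0.115, 0.267], 'wrist_force': [0.27, 0.123, 4.422], 'gripper_width': 0.653, 'gripper_force': 5.716, 'ee_rot': [[0.248, -0.969, 0.003], [-0.969, -0.248, 0.001], [-0.0, -0.003, -1.0]]}
moment [-0.16   0.165  0.004]
scene 0.86 633 371 398 232 272
[(np.float64(1.2), np.float64(0.67)), (np.float64(1.3), np.float64(0.65)), (np.float64(1.4), np.float64(0.56)), (np.float64(1.1), np.float64(0.55)), (np.float64(1.5), np.float64(0.5))]
side 0.68 624 262 283 260 293
[(np.float64(1.3), np.float64(0.58)), (np.float64(1.2), np.float64(0.56)), (np.float64(1.4), np.float64(0.56)), (np.float64(1.1), np.float64(0.53)), (np.float64(1.0), np.float64(0.51))]
```

Rotating (dip about 1.25). I'll continue the arc.

jog_arm([
  [-0.25, 0, 0.01, 0],
  [-0.25, 0, 0.02, 0],
  [-0.25, 0, 0.04, 0],
  [-0.25, 0, 0.05, 0],
  [-0.25, 0, 0.06, 0],
  [-0.2, 0, 0.06, 0],
  [0, 0, 0, 0],
])

```text
time_s: 22.35
tcp_pos: [0.6323, 0.1433, 0.2618]
ee_rot: [[0.248, -0.969, 0.002], [-0.969, -0.248, 0.001], [-0.001, -0.003, -1.0]]
wrist_force: [-1.0, 1.8, 5.7]
gripper_width: 0.653
gripper_force: 5.5
```

```bash
python3 tilt.py
```

```text
{'time_s': 22.35, 'tcp_pos': [0.632, 0.143, 0.262], 'wrist_force': [-0.988, 1.785, 5.708], 'gripper_width': 0.653, 'gripper_force': 5.494, 'ee_rot': [[0.248, -0.969, 0.002], [-0.969, -0.248, 0.001], [-0.001, -0.003, -1.0]]}
moment [0.542 0.264 0.016]
scene 0.68 693 378 399 227 272
[(np.float64(1.5), np.float64(0.66)), (np.float64(1.4), np.float64(0.64)), (np.float64(1.6), np.float64(0.62)), (np.float64(1.3), np.float64(0.56)), (np.float64(1.7), np.float64(0.56))]
side 0.68 362 262 282 275 297
[(np.float64(1.6), np.float64(0.39)), (np.float64(1.5), np.float64(0.38)), (np.float64(1.4), np.float64(0.36)), (np.float64(1.3), np.float64(0.33)), (np.float64(1.7), np.float64(0.33))]
```

jog_arm([
  [0, 0, 0, 0],
  [0, 0, 0, 0],
  [0, 0, 0, 0],
  [0, 0, 0, 0],
], grip=64)

```text
time_s: 22.95
tcp_pos: [0.632, 0.1418, 0.2603]
ee_rot: [[0.247, -0.969, -0.001], [-0.969, -0.247, -0.0], [0.0, 0.001, -1.0]]
wrist_force: [-0.0, 0.4, 0.5]
gripper_width: 0.731
gripper_force: 0.0
```

jog_arm([
  [0, 0, 0, 0],
  [0, 0, 0, 0],
  [0, 0, 0, 0],
  [0, 0, 0, 0],
], grip=50)

```text
time_s: 23.35
tcp_pos: [0.6322, 0.1419, 0.2608]
ee_rot: [[0.247, -0.969, 0.0], [-0.969, -0.247, 0.0], [-0.0, -0.0, -1.0]]
wrist_force: [0.7, 0.4, -1.5]
gripper_width: 0.647
gripper_force: 30.0
```

```bash
sed -i 's/cylX(dip,s0=.016)/cylX(dip,s0=.0215)/' tilt.py; python3 tilt.py
python3 - <<'E'
from h import *
s=sense(); p=np.array(s["tcp_pos"])-[0,0,.1635]
# where is the cup along tool x? compare mask with vertical cylinders shifted along yaw
R=np.array(s["ee_rot"]); ax=-R[:,0]
t=np.linspace(0,6.28,60)
for c in("scene","side"):
    m=None
    for d in eyes.outline_of(c,"cup")[:3]:
        k=np.array(d["mask"]).astype(np.uint8); ys,xs=np.nonzero(k)
        if abs(np.array([xs.mean(),ys.mean()])-pix(c,p)).max()<40: m=k;break
    if m is None: continue
    o=[]
    for sh in np.arange(-.02,.021,.004):
        b=p+ax*sh; X=[[b[0]+.028*np.cos(a),b[1]+.028*np.sin(a),z] for z in(0,.12) for a in t]
        K=np.zeros_like(m); cv2.fillConvexPoly(K,cv2.convexHull(np.array([pix(c,x) for x in X],np.float32)).astype(np.int32),1)
        o.append((round(sh,3),round((K&m).sum()/m.sum(),2)))
    print(c,o)
E
```

```text
{'time_s': 23.35, 'tcp_pos': [0.632, 0.142, 0.261], 'wrist_force': [0.718, 0.442, -1.508], 'gripper_width': 0.647, 'gripper_force': 29.978, 'ee_rot': [[0.247, -0.969, 0.0], [-0.969, -0.247, 0.0], [-0.0, -0.0, -1.0]]}
moment [ 0.056 -0.152 -0.011]
side 0.78 347 262 281 276 297
[(np.float64(1.5), np.float64(0.37)), (np.float64(1.4), np.float64(0.35)), (np.float64(1.6), np.float64(0.35)), (np.float64(1.3), np.float64(0.33)), (np.float64(1.2), np.float64(0.32))]
side [(np.float64(-0.02), np.float64(0.59)), (np.float64(-0.016), np.float64(0.66)), (np.float64(-0.012), np.float64(0.73)), (np.float64(-0.008), np.float64(0.81)), (np.float64(-0.004), np.float64(0.87)), (np.float64(0.0), np.float64(0.94)), (np.float64(0.004), np.float64(0.99)), (np.float64(0.008), np.float64(1.0)), (np.float64(0.012), np.float64(1.0)), (np.float64(0.016), np.float64(0.99)), (np.float64(0.02), np.float64(0.98))]
```

Run:
```python
from h import *
plan([.632,.142,.375])
plan([.560,-.1136,.2608])
```

```text
{'time_s': 23.65, 'tcp_pos': [0.632, 0.142, 0.261], 'wrist_force': [0.209, 0.37, -1.389], 'gripper_width': 0.645, 'gripper_force': 29.976, 'ee_rot': [[0.247, -0.969, -0.0], [-0.969, -0.247, -0.0], [-0.0, 0.0, -1.0]]}
dh 0 n 6
[[0.0, 0.0, -0.95, 0.0], [0.0, 0.0, -0.95, 0.0], [0.0, 0.0, -0.95, 0.0], [0.0, 0.0, -0.95, 0.0], [0.0, 0.0, -0.95, 0.0], [0.0, 0.0, -0.95, 0.0]]
{'time_s': 23.65, 'tcp_pos': [0.632, 0.142, 0.261], 'wrist_force': [0.209, 0.37, -1.389], 'gripper_width': 0.645, 'gripper_force': 29.976, 'ee_rot': [[0.247, -0.969, -0.0], [-0.969, -0.247, -0.0], [-0.0, 0.0, -1.0]]}
dh 0 n 14
[[0.82, 0.47, 0.0, 0.0], [0.82, 0.47, 0.0, 0.0], [0.82, 0.47, 0.0, 0.0], [0.82, 0.47, 0.0, 0.0], [0.82, 0.47, 0.0, 0.0], [0.82, 0.47, 0.0, 0.0], [0.82, 0.47, 0.0, 0.0], [0.82, 0.47, 0.0, 0.0], [0.82, 0.47, 0.0, 0.0], [0.82, 0.47, 0.0, 0.0]]
[[0.82, 0.47, 0.0, 0.0], [0.82, 0.47, 0.0, 0.0], [0.82, 0.47, 0.0, 0.0], [0.82, 0.47, 0.0, 0.0]]
```

jog_arm([
  [0, 0, -0.5, 0],
  [0, 0, -0.95, 0],
  [0, 0, -0.95, 0],
  [0, 0, -0.95, 0],
  [0, 0, -0.95, 0],
  [0, 0, -0.95, 0],
  [0, 0, -0.45, 0],
])

```text
time_s: 24.35
tcp_pos: [0.6321, 0.1419, 0.3775]
ee_rot: [[0.247, -0.969, 0.003], [-0.969, -0.247, 0.001], [-0.0, -0.003, -1.0]]
wrist_force: [0.5, -0.2, -1.6]
gripper_width: 0.646
gripper_force: 30.0
```

jog_arm([
  [0.82, 0.47, 0, 0],
  [0.82, 0.47, 0, 0],
  [0.82, 0.47, 0, 0],
  [0.82, 0.47, 0, 0],
  [0.82, 0.47, 0, 0],
  [0.82, 0.47, 0, 0],
  [0.82, 0.47, 0, 0],
  [0.82, 0.47, 0, 0],
  [0.82, 0.47, 0, 0],
  [0.82, 0.47, 0, 0],
])

```text
time_s: 25.35
tcp_pos: [0.5811, -0.0417, 0.375]
ee_rot: [[0.247, -0.969, 0.0], [-0.969, -0.247, 0.0], [0.0, -0.0, -1.0]]
wrist_force: [0.7, -0.4, -2.5]
gripper_width: 0.647
gripper_force: 30.0
```

jog_arm([
  [0.82, 0.47, 0, 0],
  [0.82, 0.47, 0, 0],
  [0.82, 0.47, 0, 0],
  [0.82, 0.47, 0, 0],
  [0, 0, 0, 0],
  [0, 0, 0, 0],
  [0, 0, 0, 0],
])

```text
time_s: 26.05
tcp_pos: [0.5614, -0.1129, 0.375]
ee_rot: [[0.247, -0.969, 0.0], [-0.969, -0.247, 0.0], [-0.0, -0.0, -1.0]]
wrist_force: [-0.3, 0.3, -2.6]
gripper_width: 0.642
gripper_force: 30.0
```

```bash
python3 tilt.py
python3 - <<'E'
from h import *
s=st(); im=eyes.capture("wrist")
a=cv2.imread(sorted(__import__("glob").glob("pics/t_scene*"),key=lambda f:float(f.split("_")[-1][:-4]))[-1]); b=cv2.imread(sorted(__import__("glob").glob("pics/t_side*"),key=lambda f:float(f.split("_")[-1][:-4]))[-1])
p=np.array(s["tcp_pos"])-[0,0,.1635]
def crop(i,u,w=80,h=80,k=3.5):
    x,y=int(u[0]-w/2),int(u[1]-h/2); print(x,y); return cv2.resize(i[y:y+h,x:x+w],(280,280),interpolation=cv2.INTER_CUBIC)
u,v=pix("scene",p-[0,0,.06]),pix("side",p-[0,0,.06])
t=np.hstack([np.vstack([crop(a,u),crop(b,v)]),cv2.resize(im[0:480,80:560],(480,480))[:, :] if 0 else cv2.copyMakeBorder(cv2.resize(im[:,100:540],(510,556)),0,4,0,0,cv2.BORDER_CONSTANT)])
cv2.imwrite("pics/l7.png",t)
E
```

```text
{'time_s': 26.05, 'tcp_pos': [0.561, -0.113, 0.375], 'wrist_force': [-0.262, 0.3, -2.645], 'gripper_width': 0.642, 'gripper_force': 29.971, 'ee_rot': [[0.247, -0.969, 0.0], [-0.969, -0.247, 0.0], [-0.0, -0.0, -1.0]]}
moment [0.    0.119 0.004]
scene 0.82 723 271 297 212 262
[(np.float64(1.5), np.float64(0.56)), (np.float64(1.4), np.float64(0.51)), (np.float64(1.6), np.float64(0.5)), (np.float64(1.7), np.float64(0.43)), (np.float64(1.3), np.float64(0.42))]
side 0.58 823 320 340 170 213
[(np.float64(1.5), np.float64(0.85)), (np.float64(1.4), np.float64(0.84)), (np.float64(1.3), np.float64(0.83)), (np.float64(1.6), np.float64(0.83)), (np.float64(1.1), np.float64(0.81))]
{'time_s': 26.25, 'tcp_pos': [0.562, -0.113, 0.375], 'wrist_force': [-0.499, 0.425, -1.632], 'gripper_width': 0.645, 'gripper_force': 29.971, 'ee_rot': [[0.248, -0.969, 0.0], [-0.969, -0.248, 0.0], [-0.0, -0.0, -1.0]]}
243 204
288 155
```

View pics/l7.png

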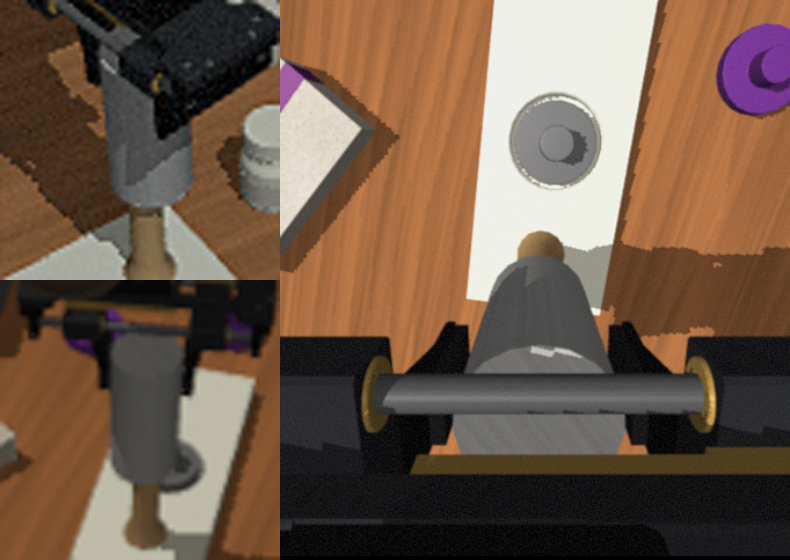

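The picture shows the cup upright over the peg in both crops (scene: cup rim 107–192, peg about 147; side: rim 112–178, peg about 146). The lid lies in the recess with an even gap all round. I'll do a quick number check, then lower.

Run:
```python
from h import *
print("cup mouth scene",plane("scene",(149.5/3.5+243,187/3.5+204),.114),"side",plane("side",(145/3.5+288,(457-280)/3.5+155),.114))
print("peg foot(base of flare) scene",plane("scene",(150/3.5+243,268/3.5+204),.018),"side",plane("side",(146/3.5+288,(532-280)/3.5+155),.018))
```

```text
cup mouth scene [ 0.56907008 -0.1128107   0.114     ] side [ 0.55781121 -0.10886885  0.114     ]
peg foot(base of flare) scene [ 0.55978437 -0.11249827  0.018     ] side [ 0.55611459 -0.11228945  0.018     ]
```

jog_arm([
  [0, 0.1, 0.3, 0],
  [0, 0, 0.6, 0],
  [0, 0, 0.6, 0],
  [0, 0, 0.6, 0],
  [0, 0, 0.6, 0],
  [0, 0, 0.6, 0],
  [0, 0, 0.6, 0],
  [0, 0, 0.5, 0],
  [0, 0, 0, 0],
  [0, 0, 0, 0],
])

```text
time_s: 27.3
tcp_pos: [0.5596, -0.1135, 0.2869]
ee_rot: [[0.247, -0.969, 0.0], [-0.969, -0.247, -0.0], [0.0, 0.0, -1.0]]
wrist_force: [0.3, -1.1, -1.3]
gripper_width: 0.643
gripper_force: 30.0
```

Rim about 8 mm above the slab, with no contact force. I'll finish the descent gently.

jog_arm([
  [0, 0, 0.15, 0],
  [0, 0, 0.13, 0],
  [0, 0, 0.06, 0],
  [0, 0, 0.06, 0],
  [0, 0, 0, 0],
  [0, 0, 0, 0],
])

```text
time_s: 27.9
tcp_pos: [0.5594, -0.1136, 0.279]
ee_rot: [[0.247, -0.969, 0.0], [-0.969, -0.247, -0.0], [0.0, -0.0, -1.0]]
wrist_force: [0.3, -0.0, -2.8]
gripper_width: 0.648
gripper_force: 30.0
```

jog_arm([
  [0, 0, 0.05, 0],
  [0, 0, 0.03, 0],
  [0, 0, 0, 0],
  [0, 0, 0, 0],
])

```text
time_s: 28.3
tcp_pos: [0.5596, -0.1136, 0.2787]
ee_rot: [[0.248, -0.969, 0.001], [-0.969, -0.248, -0.001], [0.001, -0.001, -1.0]]
wrist_force: [-0.5, -0.5, 4.4]
gripper_width: 0.642
gripper_force: 30.0
```

jog_arm([
  [0, 0, 0, 0],
  [0, 0, 0, 0],
  [0, 0, 0, 0],
  [0, 0, 0, 0],
  [0, 0, 0, 0],
], grip=70)

```text
time_s: 28.8
tcp_pos: [0.5594, -0.1135, 0.2772]
ee_rot: [[0.247, -0.969, -0.0], [-0.969, -0.247, 0.0], [-0.0, 0.0, -1.0]]
wrist_force: [-1.1, 0.3, 0.4]
gripper_width: 0.8
gripper_force: 0.0
```

jog_arm([
  [0, 0, -0.3, 0],
  [0, 0, -0.6, 0],
  [0, 0, -0.9, 0],
  [0, 0, -1, 0],
  [0, 0, -1, 0],
  [0, 0, -1, 0],
  [0, 0, -1, 0],
  [0, 0, -1, 0],
  [0, 0, 0, 0],
])

```text
time_s: 29.7
tcp_pos: [0.5598, -0.1137, 0.4179]
ee_rot: [[0.248, -0.969, 0.008], [-0.969, -0.248, -0.001], [0.003, -0.008, -1.0]]
wrist_force: [0.6, -0.1, -0.1]
gripper_width: 0.805
gripper_force: 0.0
```

Run:
```python
from h import *
st()
t=np.linspace(0,6.28,60)
X=[[.5595+.028*np.cos(a),-.113+.028*np.sin(a),z] for z in(.018,.138) for a in t]
for c in("scene","side"):
    eyes.capture(c); q=np.array([pix(c,x) for x in X]); print(c,"want",q.min(0).round(),q.max(0).round())
    for d in eyes.outline_of(c,"cup")[:2]:
        m=np.array(d["mask"]).astype(np.uint8); ys,xs=np.nonzero(m); 
        K=np.zeros_like(m); cv2.fillConvexPoly(K,cv2.convexHull(q.astype(np.float32)).astype(np.int32),1)
        print(round(d["conf"],2),xs.min(),ys.min(),xs.max(),ys.max(),"IoU",round((K&m).sum()/(K|m).sum(),2))
    print("pill",[np.round(d["centre"],3) for d in eyes.spot_in(c,"pill_bottle")[:1]],"lid",[np.round(d["centre"],3) for d in eyes.spot_in(c,"lid")[:5]])
```

```text
{'time_s': 29.7, 'tcp_pos': [0.56, -0.114, 0.418], 'wrist_force': [0.556, -0.055, -0.115], 'gripper_width': 0.805, 'gripper_force': 0.0, 'ee_rot': [[0.248, -0.969, 0.008], [-0.969, -0.248, -0.001], [0.003, -0.008, -1.0]]}
scene want [271. 239.] [297. 289.]
0.56 274 240 298 288 IoU 0.81
0.27 377 204 422 245 IoU 0.0
pill [array([0.54 , 0.002, 0.05 ])] lid [array([ 0.584, -0.41 ,  0.013]), array([ 0.434, -0.392,  0.019]), array([ 0.576, -0.114,  0.105]), array([ 0.581, -0.201,  0.023]), array([ 0.446, -0.288,  0.013])]
side want [320. 192.] [339. 234.]
0.72 319 194 339 234 IoU 0.85
pill [array([0.522, 0.026, 0.052])] lid [array([ 0.418, -0.378,  0.017]), array([ 0.704, -0.345,  0.016]), array([ 0.435, -0.271,  0.019]), array([ 0.549, -0.198,  0.027])]
```

The cup and lid are where they should be, the bottles haven't moved and the gripper is clear, so I'm handing in.

```bash
python3 -c "
from h import *
print(r.finish_job())"
```

```text
the job is handed in; nothing more can be done
None
```

I handed the job in at about 30 s: the cup stands upside down over the peg with its rim on the stand, and the lid lies knob up in the recess. The bottles and cartons were not touched as far as the force readings and pictures show; no verdict came back.

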